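# Weigh potted coils on a sprung hook scale and store them in a covered drum

## Task

Check-weigh the potted coils on the bench one at a time, in the order red, yellow, blue (one of them may be missing): hang each gently by its bail on the hook of the spring scale without pushing the hook to its bottom stop, let go and leave it alone until it has hung still for about two seconds, then lift it off and, before the next one goes on the scale, lower it upright through the opening of the storage drum's turning cover into the compartment whose tag has its colour. Turn the cover by its black peg to bring the opening to a compartment, and when all coils are stored turn the opening to the black tag. Leave the other things on the bench where they are.

Things in the scene. Friction and masses are not known exactly. Their poses are not given: they have to be found in the camera images.
- red_mid (a point): red coil (may be absent), 0.15-0.29 kg; point on its axis, 50 mm up of 101 (z up; y along crossbar; same turned half round). From below: red body 50 mm across to 30 mm; bail window 36 mm wide along y, 30 to 58 mm; crossbar along y 48 long, 8 thick, 58 to 67 mm; red grip tab 14 x 14, 67 to 101 mm: grip its upper part, fingers closing along y, above the crossbar. Hanging, point is 8 mm under saddle
- yellow_mid (a point): yellow coil (may be absent), 0.15-0.29 kg; point on its axis, 50 mm up of 101 (z up; y along crossbar; same turned half round). From below: yellow body 50 mm across to 30 mm; bail window 36 mm wide along y, 30 to 58 mm; crossbar along y 48 long, 8 thick, 58 to 67 mm; yellow grip tab 14 x 14, 67 to 101 mm: grip its upper part, fingers closing along y, above the crossbar. Hanging, point is 8 mm under saddle
- blue_mid (a point): blue coil (may be absent), 0.15-0.29 kg; point on its axis, 50 mm up of 101 (z up; y along crossbar; same turned half round). From below: blue body 50 mm across to 30 mm; bail window 36 mm wide along y, 30 to 58 mm; crossbar along y 48 long, 8 thick, 58 to 67 mm; blue grip tab 14 x 14, 67 to 101 mm: grip its upper part, fingers closing along y, above the crossbar. Hanging, point is 8 mm under saddle
- saddle (a point): middle of the hook's saddle top on the spring scale, moves with the hook; 115 mm up unloaded. z up, +x towards the column: hook points to -x; bring a coil's window over it along +x, crossbar along y. Saddle flat, 18 mm long, between upturned tip and back stop, each 7 mm high; bar 10 wide, 7 thick; tip ends 15 mm off to -x; column face 118 mm off to +x, its top 137 mm up
- hook (a joint): how far the scale's hook is pulled down (m): 0 unloaded, 0.045 at its bottom stop; spring 120 N/m with 0.25 N preload, so a coil pulls it down 10 to 22 mm; it bounces lightly for about a second
- drum: fixed white storage drum 315 mm across, origin on its axis at the table; rim top 118 mm up. Four equal quarter compartments under a turning cover: floor 8 mm, cover top 125 mm above the table; outer wall 134 mm, hub 20 mm from the axis
- mouth (a point): point on the middle line of the opening in the grey cover, 144 mm from the drum's axis: lies at a tag when lined up with it. Opening from 45 mm from the axis out to the rim, about 66 degrees wide, orange edges. The cover turns either way without stops and stays where left (about 1.5 N at the peg)
- peg (a point): black upright peg on the cover, 16 mm across, opposite the opening, 90 mm from the axis; this point is half-way up, 147 mm above the table; the peg rises from 125 to 170 mm. It may be gripped from above and led round the axis
- tag_red: red disc 21 mm across, 2 mm thick, on the drum's rim 144 mm from its axis, 118 mm up; marks the compartment beside it, whose centre lies on the line from the axis to this disc, 90 mm from the axis
- tag_yellow: yellow disc 21 mm across, 2 mm thick, on the drum's rim 144 mm from its axis, 118 mm up; marks the compartment beside it, whose centre lies on the line from the axis to this disc, 90 mm from the axis
- tag_blue: blue disc 21 mm across, 2 mm thick, on the drum's rim 144 mm from its axis, 118 mm up; marks the compartment beside it, whose centre lies on the line from the axis to this disc, 90 mm from the axis
- tag_black: black disc 21 mm across, 2 mm thick, on the drum's rim 144 mm from its axis, 118 mm up; marks the compartment beside it, whose centre lies on the line from the axis to this disc, 90 mm from the axis. This compartment stays empty
- screwdriver_grip (a point): screwdriver lying on the bench, bystander, point on its handle
- meter: hand-held yellow meter 85 x 150 x 36 mm, bystander, origin under its middle
- spool: orange spool 56 mm across, 44 mm tall, bystander, origin under its middle
Mind the look-alikes: they are no part of the job. What is shaped like the part that bears red_mid but green is not meant.

How it is judged:
By the outcome, as a careful person would: the job done as asked, in the order asked, and still so for the second after the job is handed in, with the robot touching nothing.
Of coil_red, coil_yellow, coil_blue only 2 to 3 are there at a start; the rules pass over those that are not, and their reading is None.
At some moment in a run one of coil_red, coil_yellow, coil_blue may be knocked a few centimetres aside while the robot is not near it.
It also fails if it takes over 210 s, if anything falls off the work surface, if the arm or the gripper's body presses on something with over 40 N, if the wrist force passes 120 N, or if a joint passes its speed limit or range.

## Robot

A 6-joint arm with a two-finger parallel gripper is mounted at the origin on the work surface. World frame = base frame: x ahead of the robot, y to its left, z up, the work surface at z = 0. Lengths are in m, angles in degrees, forces in N, time in s.
With the tool pointing down it reaches from about 0.4 to 0.825 m from the base axis. Payload 7 kg.
Tool frame: the origin (TCP) lies at the very end of the fingers, on their centre line; the grasp point (between the pads) lies 19 mm behind it; z points along the fingers, y is the direction in which the jaws open and shut (so a half turn about z gives the same grasp; the last joint's range is limited). The gripper opens to 88 mm and grips with 3 to 60 N. Pads are 19 mm wide; open, the fingers measure 130 mm over their backs; the gripper's body (78 mm by 193 mm) begins 47 mm behind the grasp point.
Start: joints at [85.147, 20.546, 0.682, 0, -70.136, -16.507], TCP at [0.246, 0.629, 0.227] pointing down, gripper open.
Joint ranges: [-176.03, 176.03], [-82.01, 121.73], [-58.28, 71.71], [-173.87, 95.51], [-174.79, -0.11], [-173.66, 173.66]. Speed limits (degrees/s): [136.94, 136.94, 172.46, 180, 180, 180].

## Interface

Orientations are given as [roll, pitch, yaw] about the fixed x, y, z axes, in that order (R = Rz(yaw) Ry(pitch) Rx(roll)).
In Python, from plant import telemetry, snapshot, calibration, workorder gives the robot as it stands. The module is installed in compiled form; this text tells all that it offers.
- The arm moves only by the tool step_arm, never from a script. Its argument "plan" is text: rows parted by semicolons, each of 7 numbers parted by spaces: the finger opening in cm, from 0 to 8.76, then the shift along the tool's x, y, z in cm, then the turn, a rotation vector about the tool's x, y, z in degrees. A call has 1 to 12 rows; each row shifts and turns the commanded pose from where the row before left it, along the tool's axes as they then stand; what a row does not reach is not made up. A row lasts 1/12 s, in which the tool goes at most 41.7 mm and 7.16 degrees, less where a joint would pass 70% of its speed; a pose out of reach is approached as far as the arm can. A call with a gripper value outside its range is refused whole. The fingers move at their own pace and stop on an object; the grip force is fixed at half the most. Time passes only in rows, so rows that do not move let the fingers close. It gives the time, the measured TCP pose, the force and the opening at its end, in the units of the state.
- telemetry.get_obs(): the state, without advancing time (a new reading comes with each control period).
- snapshot(name): name is "scene" or "top" or "wrist"; returns the picture (420x560x3 uint8, blue, green, red); there is no depth.
- calibration(name): a dict with "K" (3x3 intrinsics, pixels), "camera_from_world" (4x4, takes a point from world to camera coordinates). Camera axes: x right, y up, looking along -z (the intrinsics and any distortion apply to the point x, -y, -z); pixel columns grow to the right and rows downward; lengths in m; the calibration is good to about 2 mm. A picture is of the moment at which its call begins: read the wrist's pose just before it. calibration takes no time and is no camera call; for the wrist camera it gives the pose at the moment of the call.
- workorder.close_job(): hands the job in, once; it reports no verdict.
The state is a dict: "clock": time; "joint_pos": joint angles; "qvel": joint speeds; "tau": joint torques, N m; "tool_pos": TCP position; "orientation": TCP orientation; "force": force on the tool from outside, world axes, zero at the start; "moment": the same for the moment, N m; "opening": finger opening in m.
Only numpy, scipy, OpenCV 4.12 (cv2) and the standard library are available. Lean on these libraries where they do the work, as an engineer would, in place of code of your own. Each camera call takes 0.05 s, during which the arm holds its last target.

## Working session

There is one attempt and no reset: what is moved stays moved. The work goes in short steps, Python scripts to look and compute and a tool call to move; the robot and the scene stay as the last step left them, time stands still between calls to the robot, and variables do not carry over. Pictures are saved under pics/ and viewed, and the job is handed in when it is done.

Besides the shell and the picture viewer there is one more tool, called after "Call:" as name(argument=value, ...) on one line, values as JSON. step_arm: Moves the arm, as the interface text tells. Its arguments: {"type":"object","properties":{"plan":{"type":"string"}},"required":["plan"]}

```bash
mkdir -p pics; cat > h.py <<'E'
import numpy as np, cv2
from plant import telemetry, snapshot, calibration, workorder
def cal(n):
    c=calibration(n); return np.array(c["K"]),np.array(c["camera_from_world"]),c
def proj(n,P):
    K,T,_=cal(n); P=np.atleast_2d(P); c=(T[:3,:3]@P.T).T+T[:3,3]
    q=np.stack([c[:,0],-c[:,1],-c[:,2]],1); q=(K@q.T).T; return q[:,:2]/q[:,2:]
def ray(n,uv,z,C=None):
    K,T,_=C or cal(n); d=np.linalg.inv(K)@np.array([uv[0],uv[1],1.]); d=np.array([d[0],-d[1],-d[2]])
    R=T[:3,:3]; o=-R.T@T[:3,3]; w=R.T@d; return o+w*(z-o[2])/w[2]
def st():
    o=telemetry.get_obs(); print({k:np.round(o[k],4).tolist() for k in("clock","tool_pos","orientation","force","opening","joint_pos")}); return o
E
python3 - <<'E'
from h import *
st()
for n in("scene","top","wrist"):
    K,T,c=cal(n); print(n,c.keys(),K.round(1).tolist(),(-T[:3,:3].T@T[:3,3]).round(3)); cv2.imwrite(f"pics/{n}0.png",snapshot(n))
E
```

```text
{'clock': 0.0, 'tool_pos': [0.2457, 0.6282, 0.2256], 'orientation': [179.9067, -0.0071, -21.3666], 'force': [-0.3212, 0.8684, 1.0009], 'opening': 0.0879, 'joint_pos': [85.1485, 20.5914, 0.6346, -0.021, -70.1347, -16.508]}
scene dict_keys(['K', 'camera_from_world']) [[390.9, 0.0, 282.2], [0.0, 390.9, 211.8], [0.0, 0.0, 1.0]] [ 0.901 -0.382  0.846]
top dict_keys(['K', 'camera_from_world']) [[414.6, 0.0, 285.7], [0.0, 414.6, 210.9], [0.0, 0.0, 1.0]] [0.396 0.005 1.138]
wrist dict_keys(['K', 'camera_from_world']) [[298.6, 0.0, 279.8], [0.0, 298.6, 204.9], [0.0, 0.0, 1.0]] [0.321 0.599 0.383]
```

View pics/scene0.png

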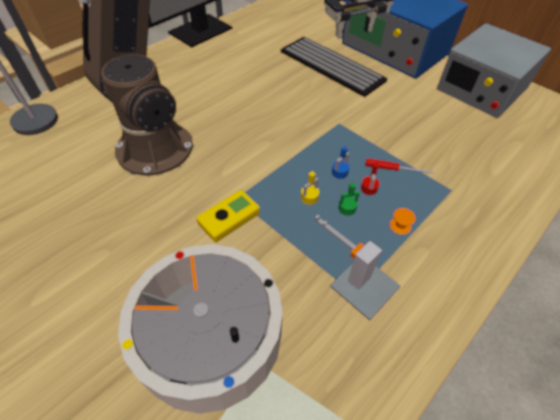

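View pics/top0.png

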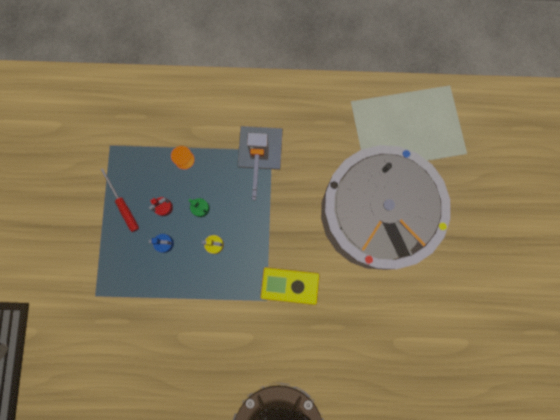

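View pics/wrist0.png

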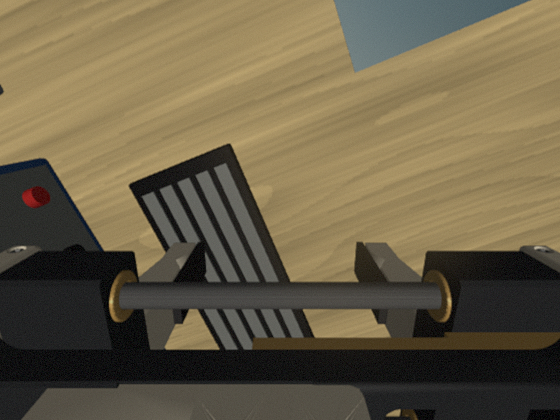

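```bash
python3 - <<'E'
from h import *
im=cv2.imread("pics/top0.png")
def crop(x0,y0,w,h,s,n): cv2.imwrite(n,cv2.resize(im[y0:y0+h,x0:x0+w],None,fx=s,fy=s,interpolation=cv2.INTER_CUBIC))
crop(140,190,85,65,8,"pics/c1.png"); crop(225,115,65,90,6,"pics/c2.png"); crop(315,135,145,140,4,"pics/c3.png")
E
```

```text
(no output)
```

View pics/c1.png

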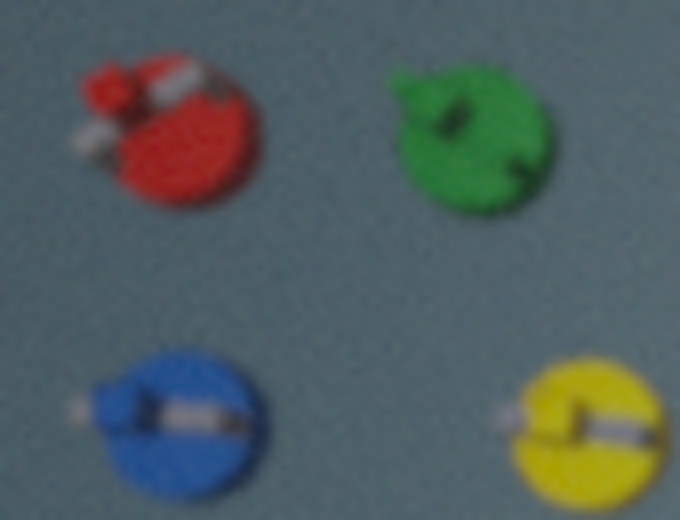

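View pics/c2.png

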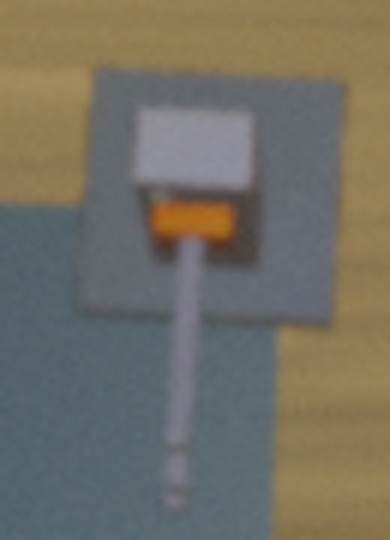

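View pics/c3.png

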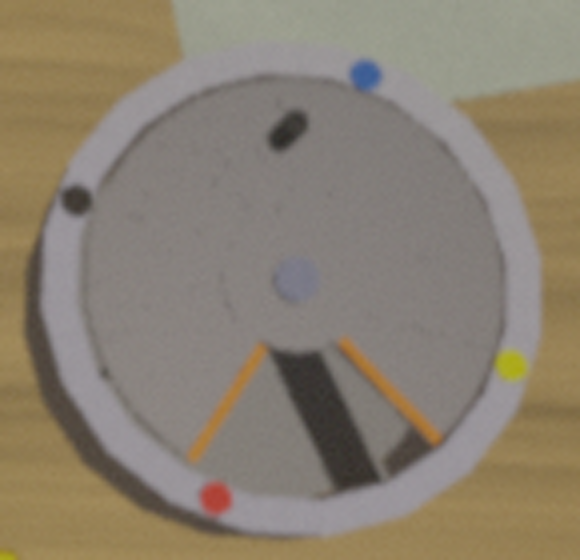

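```bash
cat >> h.py <<'E'
def up(p,x0,y0,s): return ((p[0]+.5)/s-.5+x0,(p[1]+.5)/s-.5+y0)
E
python3 - <<'E'
from h import *
C=cal("top")
f=lambda p,z,o: ray("top",up(p,*o),z,C)[:2]
o1=(140,190,8);o2=(225,115,6);o3=(315,135,4)
tags={k:f(p,.120,o3) for k,p in dict(blue=(366,75),black=(77,200),red=(216,498),yellow=(512,365)).items()}
P=np.array(list(tags.values())); c=P.mean(0); 
A=np.c_[2*P,np.ones(4)]; s=np.linalg.lstsq(A,(P**2).sum(1),rcond=None)[0]; c=s[:2]; print("drum",c,"r",np.sqrt(s[2]+c@c), "hub",f((296,278),.125,o3))
for k,p in tags.items(): d=p-c; print(k,p.round(4),np.degrees(np.arctan2(d[1],d[0])).round(1),np.hypot(*d).round(4))
pt=f((298,121),.170,o3);pb=f((280,138),.125,o3)
for q in(pt,pb): d=q-c; print("peg",q,np.degrees(np.arctan2(d[1],d[0])),np.hypot(*d))
for nm,b,e1,e2,t in(("red",(185,135),(88,140),(218,82),(110,90)),("blue",(185,425),(75,408),(240,420),(118,408)),("yellow",(590,433),(507,415),(652,435),(550,412))):
    E1,E2=f(e1,.067,o1),f(e2,.067,o1); d=E1-E2
    print(nm,"body",f(b,.03,o1).round(4),"tab",f(t,.101,o1).round(4),"barmid",((E1+E2)/2).round(4),"len",np.hypot(*d).round(4),"yaw",np.degrees(np.arctan2(d[1],d[0])).round(1))
print("hooktip",f((174,500),.122,o2),"backstop",f((177,448),.122,o2),"hookroot",f((190,240),.115,o2))
b=[f(p,.005,o2) for p in((95,72),(344,82),(332,325),(80,315))]; print("base",np.round(b,4).tolist()); 
for i in range(4): d=b[(i+1)%4]-b[i]; print(np.hypot(*d).round(3),np.degrees(np.arctan2(d[1],d[0])).round(1))
E
```

```text
drum [ 0.57984329 -0.25780895] r 0.14393858965532844 hub [ 0.58167675 -0.25840715]
blue [ 0.7155 -0.306 ] -19.5 0.1439
black [ 0.6283 -0.1222] 70.3 0.144
red [ 0.4444 -0.2091] 160.2 0.1439
yellow [ 0.5317 -0.3935] -109.5 0.144
peg [ 0.66969267 -0.24901452] 5.590282707740375 0.090278750991138
peg [ 0.67102462 -0.24930962] 5.325351782181918 0.0915765998577808
red body [0.5745 0.3287] tab [0.5768 0.3327] barmid [0.5762 0.3289] len 0.0457 yaw 116.6
blue body [0.4767 0.3215] tab [0.4762 0.3224] barmid [0.4773 0.32  ] len 0.0533 yaw 87.5
yellow body [0.4779 0.1868] tab [0.4789 0.188 ] barmid [0.4777 0.1843] len 0.0473 yaw 83.8
hooktip [0.58786317 0.0778975 ] backstop [0.60992637 0.07752926] hookroot [0.70179112 0.07609854]
base [[0.816, 0.1322], [0.8148, 0.0136], [0.6956, 0.0157], [0.6968, 0.1338]]
0.119 -90.6
0.119 179.0
0.118 89.4
0.119 -0.8
```

```bash
cat >> h.py <<'E'
from scipy.spatial.transform import Rotation as Ro
def go(x,y,z,yaw=None):
    o=telemetry.get_obs(); R=Ro.from_euler("xyz",o["orientation"],degrees=True); p=np.array(o["tool_pos"])
    d=R.inv().apply(np.array([x,y,z])-p)*100
    print("clock %.2f pos %s ori %s open %.4f F %s"%(o["clock"],p.round(4),np.round(o["orientation"],1),o["opening"],np.round(o["force"],2)))
    n=int(np.ceil(np.linalg.norm(d)/4)); print("tool shift cm",d.round(2),"rows",n,"each",(d/max(n,1)).round(3))
    if yaw is not None:
        r=(R.inv()*Ro.from_euler("xyz",[180,0,yaw],degrees=True)).as_rotvec(degrees=True); print("rot",r.round(2))
E
python3 - <<'E'
from h import *
go(.5755,.330,.20,26.6)
E
```

```text
clock 0.15 pos [0.2458 0.6283 0.2258] ori [179.9  -0.  -21.4] open 0.0877 F [ 0.46 -0.35  0.22]
tool shift cm [41.57 15.76  2.61] rows 12 each [3.465 1.314 0.217]
rot [ 7.000e-02  2.000e-02 -4.796e+01]
```

Call:
step_arm(plan="4 3.46 1.31 0.22 0 0 0;4 3.46 1.31 0.22 0 0 0;4 3.46 1.31 0.22 0 0 0;4 3.46 1.31 0.22 0 0 0;4 3.46 1.31 0.22 0 0 0;4 3.46 1.31 0.22 0 0 0;4 3.46 1.31 0.22 0 0 0;4 3.46 1.31 0.22 0 0 0;4 3.46 1.31 0.22 0 0 0;4 3.46 1.31 0.22 0 0 0;4 3.46 1.31 0.22 0 0 0;4 3.46 1.31 0.22 0 0 0")

```text
clock: 1.15
tool_pos: [0.5763, 0.3295, 0.1999]
orientation: [180.0, 0.0, -21.4]
force: [-0.4, 1.1, -0.7]
opening: 0.0398
```

Call:
step_arm(plan="4 0 0 0 0 0 -6.85;4 0 0 0 0 0 -6.85;4 0 0 0 0 0 -6.85;4 0 0 0 0 0 -6.85;4 0 0 0 0 0 -6.85;4 0 0 0 0 0 -6.85;4 0 0 0 0 0 -6.85;4 0 0 0 0 0 0")

```text
clock: 1.82
tool_pos: [0.5751, 0.3309, 0.1998]
orientation: [180.0, 0.0, 26.9]
force: [0.2, -1.1, -0.2]
opening: 0.04
```

```bash
python3 - <<'E'
from h import *
go(.5755,.330,.20,26.6)
C=cal("wrist"); im=snapshot("wrist"); cv2.imwrite("pics/w1.png",im); np.save("w1.npy",np.array([C[0],C[1][:3,:3]]));print(C[1].round(3).tolist())
print(proj("wrist",[[.5755,.33,.101],[.5745,.3287,.03]]))
cv2.imwrite("pics/t1.png",snapshot("top"))
E
```

```text
clock 1.82 pos [0.5751 0.3309 0.1998] ori [180.    0.   26.9] open 0.0400 F [ 0.17 -1.05 -0.24]
tool shift cm [-0.01  0.09 -0.02] rows 1 each [-0.006  0.095 -0.021]
rot [0.01 0.04 0.3 ]
[[0.453, -0.891, 0.001, 0.034], [0.851, 0.432, -0.299, -0.602], [0.266, 0.137, 0.954, -0.564], [0.0, 0.0, 0.0, 1.0]]
[[280.77191114 205.03806354]
 [281.14053097 187.44267231]]
```

View pics/w1.png

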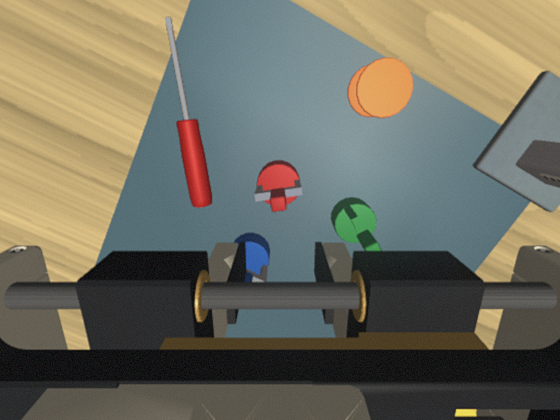

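```bash
python3 - <<'E'
from h import *
im=cv2.imread("pics/w1.png"); cv2.imwrite("pics/w1c.png",cv2.resize(im[150:220,240:320],None,fx=8,fy=8,interpolation=cv2.INTER_CUBIC))
E
```

```text
(no output)
```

View pics/w1c.png

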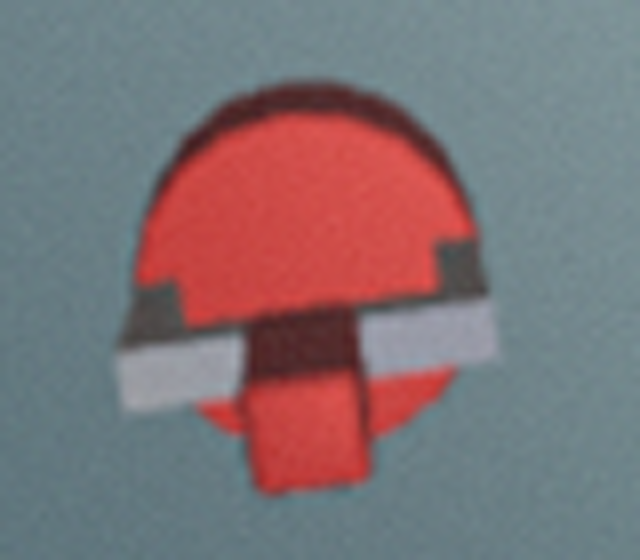

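```bash
python3 - <<'E'
from h import *
C=cal("wrist"); f=lambda p,z: ray("wrist",up(p,240,150,8),z,C)[:2]
t=np.array([f(p,.101) for p in((248,385),(360,372),(370,480),(262,492))]); print(t.mean(0),np.hypot(*(t[1]-t[0])))
b=np.array([f(p,.067) for p in((118,352),(490,300),(500,356),(128,410))]); print(b.mean(0))
d=b[1]-b[0]+b[2]-b[3]; print(np.hypot(*d)/2,np.degrees(np.arctan2(d[1],d[0])), "yaw",np.degrees(np.arctan2(d[1],d[0]))+90)
p=(t.mean(0)+b.mean(0))/2
go(*p,.074,np.degrees(np.arctan2(d[1],d[0]))+90)
E
```

```text
[0.57571443 0.33258503] 0.012594684893839254
[0.57537467 0.33278099]
0.04739555572694118 -55.21975831666992 yaw 34.78024168333008
clock 1.92 pos [0.5752 0.3309 0.1999] ori [180.    0.   26.4] open 0.0400 F [-0.02 -0.89 -0.17]
tool shift cm [ 0.12 -0.14 12.59] rows 4 each [ 0.029 -0.035  3.148]
rot [ 0.    0.03 -8.43]
```

Call:
step_arm(plan="4 0.12 -0.14 2 0 0 0;4 0 0 3 0 0 -4.2;4 0 0 3 0 0 -4.2;4 0 0 2.5 0 0 0;4 0 0 2.05 0 0 0;4 0 0 0 0 0 0;0 0 0 0 0 0 0;0 0 0 0 0 0 0;0 0 0 0 0 0 0;0 0 0 0 0 0 0;0 0 0 0 0 0 0")

```text
clock: 2.83
tool_pos: [0.5763, 0.3334, 0.0762]
orientation: [-180.0, -0.1, 35.0]
force: [-0.3, 1.5, 2.3]
opening: 0.0137
```

Call:
step_arm(plan="0 0 0 -1 0 0 0;0 0 0 -2 0 0 0;0 0 0 -3 0 0 0;0 0 0 -3 0 0 0;0 0 0 -3 0 0 0;0 0 0 0 0 0 5.97;0 0 0 0 0 0 5.97;0 0 0 0 0 0 5.97;0 0 0 0 0 0 5.97;0 0 0 0 0 0 5.97;0 0 0 0 0 0 5.97;0 0 0 0 0 0 0")

```text
clock: 3.83
tool_pos: [0.5754, 0.3325, 0.1952]
orientation: [-180.0, 0.0, -1.1]
force: [0.0, -0.4, -2.9]
opening: 0.0137
```

```bash
python3 - <<'E'
from h import *
go(.529,.0777,.19,-0.8)
F=[]
for i in range(6): F.append(telemetry.get_obs()["force"]); snapshot("top")
print(np.mean(F,0))
E
```

```text
clock 3.83 pos [0.5754 0.3325 0.1952] ori [-180.     0.    -1.1] open 0.0137 F [ 0.   -0.41 -2.86]
tool shift cm [-4.14 25.57  0.52] rows 7 each [-0.592  3.652  0.075]
rot [-0.    0.02 -0.32]
[-0.18728848  0.28517675 -2.75709333]
```

Call:
step_arm(plan="0 -0.6 0.5 -2 0 0 0;0 -0.6 3.6 0 0 0 0;0 -0.6 3.6 0 0 0 0;0 -0.6 3.6 0 0 0 0;0 -0.6 3.6 0 0 0 0;0 -0.6 3.6 0 0 0 0;0 -0.5 3.6 0 0 0 0;0 0 3.4 0 0 0 -0.3;0 0 0 2 0 0 0;0 0 0 0 0 0 0")

```text
clock: 4.97
tool_pos: [0.5292, 0.0763, 0.1926]
orientation: [180.0, 0.2, -0.7]
force: [-0.5, 0.1, -4.7]
opening: 0.0138
```

```bash
python3 - <<'E'
from h import *
go(.539,.0777,.1477,-0.8)
C=cal("wrist"); im=snapshot("wrist"); cv2.imwrite("pics/w2.png",im)
print(proj("wrist",[[.599,.0777,.115]]))
cv2.imwrite("pics/s2.png",snapshot("scene"))
E
```

```text
clock 4.97 pos [0.5292 0.0763 0.1926] ori [180.    0.2  -0.7] open 0.0138 F [-0.47  0.11 -4.71]
tool shift cm [ 0.99 -0.15  4.48] rows 2 each [ 0.495 -0.075  2.241]
rot [0.02 0.18 0.14]
[[277.80663948 126.7315066 ]]
```

View pics/w2.png

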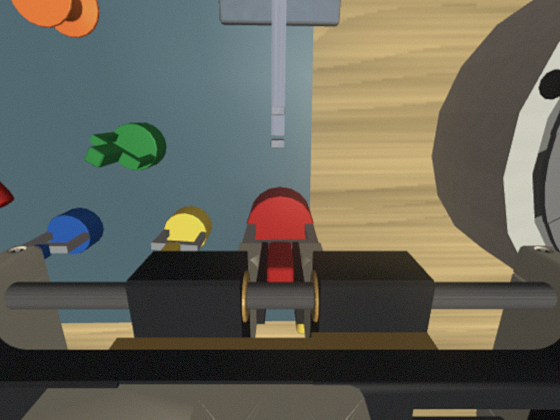

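View pics/s2.png

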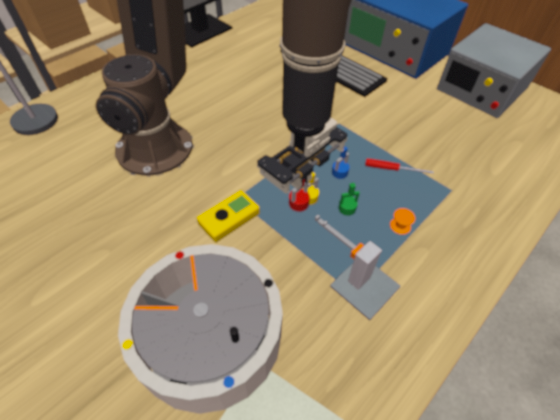

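```bash
python3 - <<'E'
from h import *
im=cv2.imread("pics/w2.png"); cv2.imwrite("pics/w2c.png",cv2.resize(im[90:160,240:320],None,fx=8,fy=8,interpolation=cv2.INTER_CUBIC))
print(up((0,0),240,90,8)); p=proj("wrist",[[.599+s,.0777,z] for s,z in((-.015,.122),(-.009,.122),(0.009,.122),(.015,.122))]); print((p-[240,90])*8)
E
```

```text
(239.5625, 89.5625)
[[314.24673809 470.25093041]
 [313.69336639 406.18699512]
 [311.97922446 207.7404933 ]
 [311.38909625 139.42125126]]
```

View pics/w2c.png

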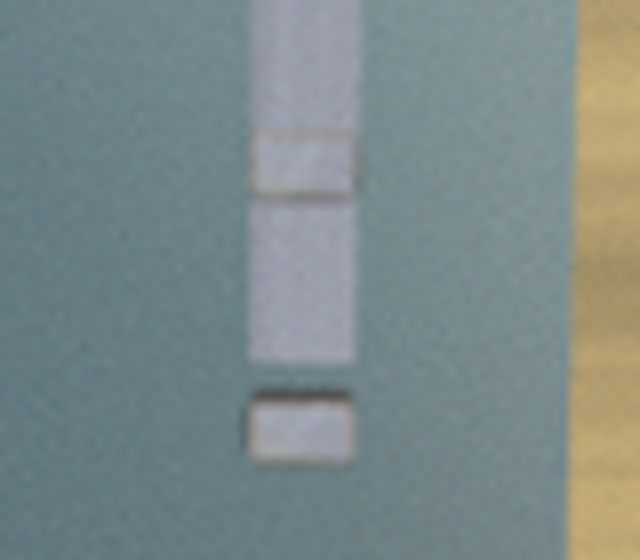

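Call:
step_arm(plan="0 1 -0.24 1 0 0 0;0 0 0 1.75 0 0 0;0 0 0 1.75 0 0 0;0 0 0 0 0 0 0;0 0 0 0 0 0 0;0 0 0 0 0 0 0")

```text
clock: 5.57
tool_pos: [0.542, 0.0816, 0.1509]
orientation: [-180.0, -0.1, -0.4]
force: [-0.0, 0.5, -2.2]
opening: 0.0139
```

```bash
python3 - <<'E'
from h import *
go(.6007,.0787,.1477,-0.8)
im=snapshot("scene"); cv2.imwrite("pics/s3.png",cv2.resize(im[170:300,260:420],None,fx=5,fy=5,interpolation=cv2.INTER_CUBIC))
F=[]
for i in range(6): F.append(telemetry.get_obs()["force"]); snapshot("top")
print(np.mean(F,0),np.std(F,0))
E
```

```text
clock 5.57 pos [0.542  0.0816 0.1509] ori [-1.8e+02 -1.0e-01 -4.0e-01] open 0.0139 F [-0.03  0.5  -2.21]
tool shift cm [5.88 0.24 0.33] rows 2 each [2.938 0.122 0.166]
rot [-0.   -0.08  0.36]
[-0.11565672 -0.15253299 -2.67174722] [0.5673145  0.32062291 0.57166735]
```

View pics/s3.png

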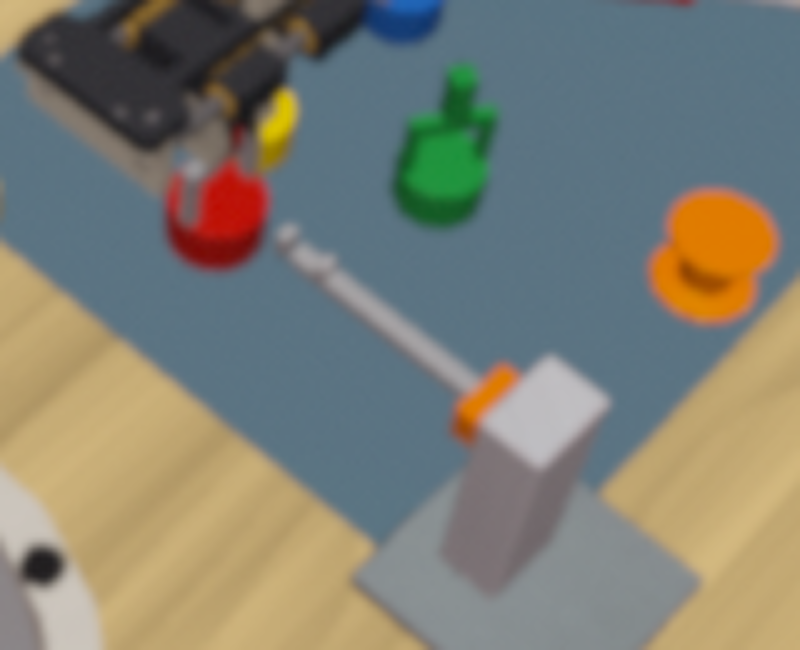

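```bash
python3 - <<'E'
from h import *
P=[]
for i in range(8): P.append(np.r_[telemetry.get_obs()["tool_pos"],telemetry.get_obs()["orientation"]]); snapshot("top")
print(np.round(P,4)); C=cal("wrist"); print((-C[1][:3,:3].T@C[1][:3,3]).round(4))
E
```

```text
[[ 5.412000e-01  8.080000e-02  1.502000e-01 -1.799786e+02 -4.390000e-02
  -5.269000e-01]
 [ 5.412000e-01  8.070000e-02  1.501000e-01 -1.799844e+02 -3.320000e-02
  -5.289000e-01]
 [ 5.411000e-01  8.070000e-02  1.499000e-01 -1.799894e+02 -2.080000e-02
  -5.347000e-01]
 [ 5.411000e-01  8.070000e-02  1.499000e-01 -1.799935e+02 -1.430000e-02
  -5.361000e-01]
 [ 5.411000e-01  8.060000e-02  1.498000e-01 -1.799990e+02 -6.400000e-03
  -5.341000e-01]
 [ 5.411000e-01  8.070000e-02  1.497000e-01 -1.799970e+02 -4.400000e-03
  -5.342000e-01]
 [ 5.411000e-01  8.060000e-02  1.497000e-01  1.799979e+02  1.700000e-03
  -5.350000e-01]
 [ 5.410000e-01  8.060000e-02  1.496000e-01  1.799984e+02  4.500000e-03
  -5.339000e-01]]
[0.6214 0.0797 0.3074]
```

Call:
step_arm(plan="0 0 0.19 0.22 0 0 0;0 0 0 0 0 0 0;0 0 0 0 0 0 0;0 1 0 0 0 0 0;0 1 0 0 0 0 0;0 1 0 0 0 0 0;0 0 0 0 0 0 0;0 0 0 0 0 0 0;0 0 0 0 0 0 0")

```text
clock: 7.07
tool_pos: [0.571, 0.0783, 0.147]
orientation: [180.0, 0.1, -0.6]
force: [-0.4, 0.0, -2.4]
opening: 0.0141
```

```bash
python3 - <<'E'
from h import *
go(.6007,.0787,.1477,-0.8)
im=snapshot("scene"); cv2.imwrite("pics/s4.png",cv2.resize(im[170:270,260:380],None,fx=6,fy=6,interpolation=cv2.INTER_CUBIC))
go(.6007,.0787,.1477,-0.8)
im=snapshot("wrist"); cv2.imwrite("pics/w4.png",cv2.resize(im[90:270,200:360],None,fx=3.3,fy=3.3,interpolation=cv2.INTER_CUBIC))
E
```

```text
clock 7.07 pos [0.571  0.0783 0.147 ] ori [ 1.8e+02  1.0e-01 -6.0e-01] open 0.0141 F [-0.45  0.02 -2.37]
tool shift cm [ 2.97 -0.07 -0.07] rows 1 each [ 2.973 -0.066 -0.07 ]
rot [0.02 0.05 0.24]
clock 7.12 pos [0.5708 0.0784 0.1471] ori [180.    0.   -0.5] open 0.0135 F [ 0.42 -0.93 -2.19]
tool shift cm [ 2.99 -0.06 -0.06] rows 1 each [ 2.987 -0.062 -0.059]
rot [0.01 0.04 0.25]
```

View pics/s4.png

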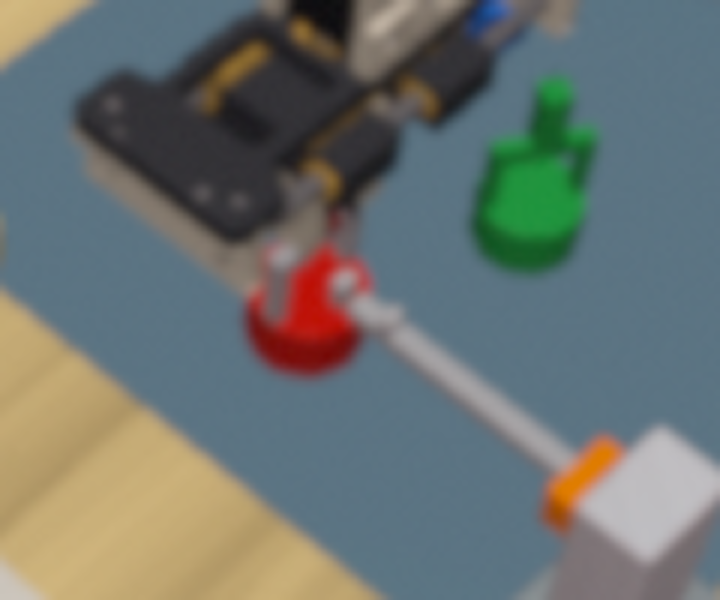

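View pics/w4.png

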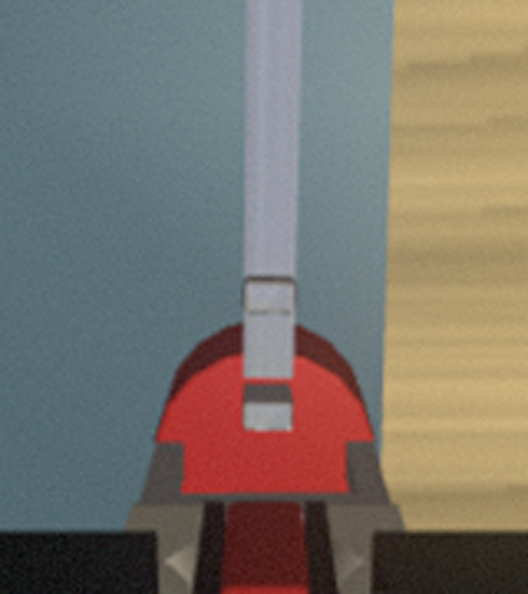

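Call:
step_arm(plan="0 0.75 0 0 0 0 0;0 0.75 0 0 0 0 0;0 0.75 0 0 0 0 0;0 0.74 0 0 0 0 0;0 0 0 0 0 0 0;0 0 0 0 0 0 0;0 0 0 0 0 0 0;0 0 0 0 0 0 0;0 0 0 0 0 0 0")

```text
clock: 7.92
tool_pos: [0.6007, 0.0782, 0.1475]
orientation: [-180.0, 0.0, -0.5]
force: [0.1, 0.5, -2.4]
opening: 0.0141
```

```bash
python3 - <<'E'
from h import *
go(.6007,.0787,.133,-0.8)
F=[]
for i in range(8): F.append(telemetry.get_obs()["force"]); im=snapshot("scene")
print(np.mean(F,0)); cv2.imwrite("pics/s5.png",cv2.resize(im[170:270,260:380],None,fx=6,fy=6,interpolation=cv2.INTER_CUBIC))
go(.6007,.0787,.133,-0.8)
E
```

```text
clock 7.92 pos [0.6007 0.0782 0.1475] ori [-180.     0.    -0.5] open 0.0141 F [ 0.05  0.45 -2.41]
tool shift cm [ 0.   -0.05  1.45] rows 1 each [ 1.000e-03 -4.700e-02  1.451e+00]
rot [-0.    0.    0.27]
[-0.41214878  0.18806238 -2.66747966]
clock 8.32 pos [0.6009 0.0783 0.1475] ori [-180.    -0.    -0.5] open 0.0136 F [ 0.58  0.09 -2.68]
tool shift cm [-0.02 -0.04  1.45] rows 1 each [-0.022 -0.044  1.451]
rot [-0.   -0.    0.27]
```

View pics/s5.png

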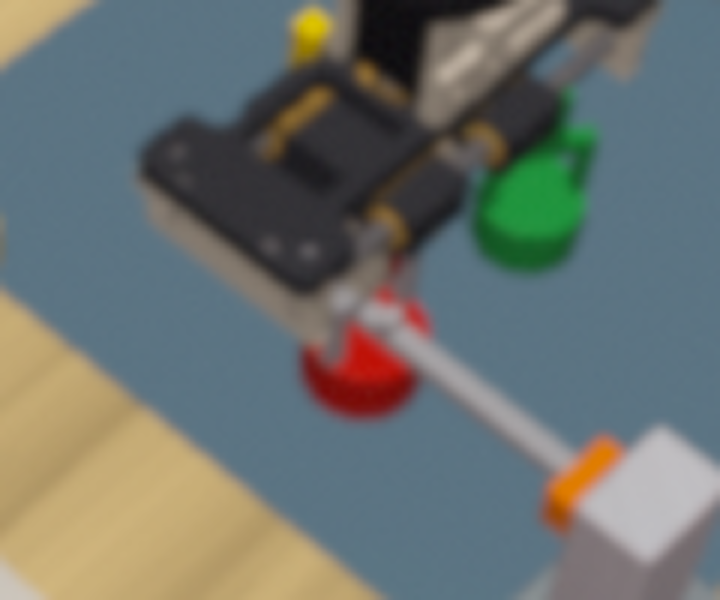

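Call:
step_arm(plan="0 0 0 0.5 0 0 0;0 0 0 0.5 0 0 0;0 0 0 0.4 0 0 0;0 0 0 0.3 0 0 0;0 0 0 0.3 0 0 0;0 0 0 0.3 0 0 0;0 0 0 0.3 0 0 0;0 0 0 0.3 0 0 0;0 0 0 0.2 0 0 0;0 0 0 0 0 0 0;0 0 0 0 0 0 0;0 0 0 0 0 0 0")

```text
clock: 9.32
tool_pos: [0.601, 0.0782, 0.1167]
orientation: [-180.0, -0.0, -0.5]
force: [-0.4, -0.2, -1.2]
opening: 0.0137
```

```bash
python3 - <<'E'
from h import *
F=[]
for i in range(8): F.append(telemetry.get_obs()["force"]); im=snapshot("scene")
print(np.mean(F,0)); cv2.imwrite("pics/s6.png",cv2.resize(im[170:270,260:380],None,fx=6,fy=6,interpolation=cv2.INTER_CUBIC))
go(.6007,.0787,.133,-0.8)
E
```

```text
[-1.11834182 -0.40864006 -0.56821776]
clock 9.72 pos [0.601  0.0782 0.1165] ori [-180.    -0.    -0.5] open 0.0136 F [-1.03 -1.07 -0.68]
tool shift cm [-0.03 -0.05 -1.65] rows 1 each [-0.03  -0.047 -1.647]
rot [-0.   -0.01  0.27]
```

View pics/s6.png

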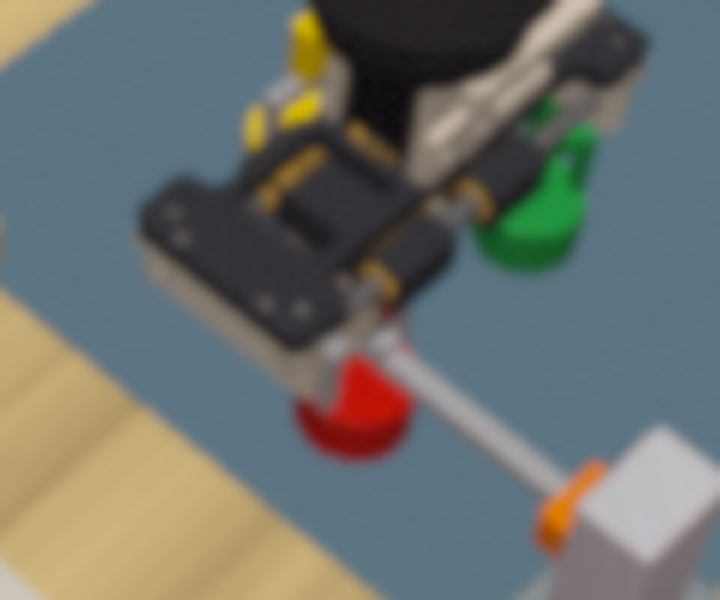

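Call:
step_arm(plan="0 0 0 0.2 0 0 0;0 0 0 0.2 0 0 0;0 0 0 0 0 0 0;0 0 0 0 0 0 0;3 0 0 0 0 0 0;3 0 0 0 0 0 0;3 0 0 0 0 0 0;3 0 0 0 0 0 0;3 0 0 -0.5 0 0 0;3 0 0 -2 0 0 0;3 0 0 -3 0 0 0;3 0 0 -3 0 0 0")

```text
clock: 10.72
tool_pos: [0.6004, 0.078, 0.1981]
orientation: [179.9, 0.1, -0.5]
force: [-0.4, -0.0, 0.6]
opening: 0.0299
```

```bash
python3 - <<'E'
from h import *
go(.6697,-.249,.21,-0.8)
im=snapshot("scene"); cv2.imwrite("pics/s7.png",cv2.resize(im[170:270,260:380],None,fx=6,fy=6,interpolation=cv2.INTER_CUBIC))
cv2.imwrite("pics/w7.png",snapshot("wrist"))
E
```

```text
clock 10.72 pos [0.6004 0.078  0.1981] ori [ 1.799e+02  1.000e-01 -5.000e-01] open 0.0299 F [-0.42 -0.01  0.58]
tool shift cm [ 7.23 32.63 -1.17] rows 9 each [ 0.803  3.626 -0.13 ]
rot [0.05 0.1  0.27]
```

View pics/s7.png

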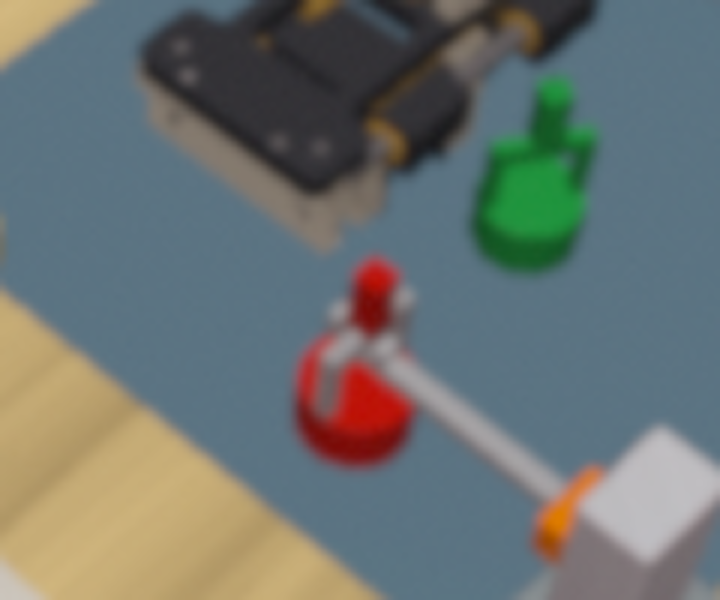

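View pics/w7.png

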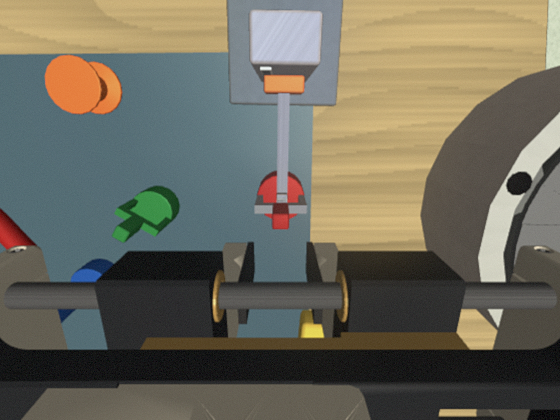

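Call:
step_arm(plan="5 0.8 3.6 -0.2 0 0 0;5 0.8 3.6 -0.2 0 0 0;5 0.8 3.6 -0.2 0 0 0;5 0.8 3.6 -0.2 0 0 0;5 0.8 3.6 -0.2 0 0 0;5 0.8 3.6 -0.2 0 0 0;5 0.8 3.6 0 0 0 0;5 0.8 3.6 0 0 0 0;5 0.8 3.8 0 0 0 0;5 0 0 0 0 0 -5.9;5 0 0 0 0 0 0;5 0 0 0 0 0 0")

```text
clock: 11.82
tool_pos: [0.6697, -0.2488, 0.209]
orientation: [-180.0, 0.0, 5.2]
force: [-0.2, 1.1, 0.4]
opening: 0.0498
```

```bash
python3 - <<'E'
from h import *
go(.6694,-.2493,.140,5.4)
cv2.imwrite("pics/t8.png",cv2.resize(snapshot("top")[100:280,230:470],None,fx=3,fy=3,interpolation=cv2.INTER_CUBIC))
E
```

```text
clock 11.82 pos [ 0.6697 -0.2488  0.209 ] ori [-180.     0.     5.2] open 0.0498 F [-0.23  1.11  0.37]
tool shift cm [-0.03  0.05  6.9 ] rows 2 each [-0.013  0.027  3.452]
rot [-0.02  0.03 -0.23]
```

View pics/t8.png

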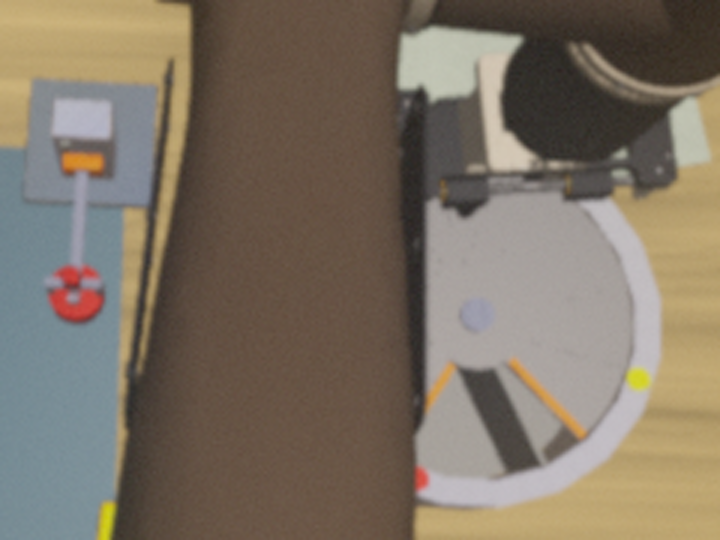

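Call:
step_arm(plan="5 0 0 3 0 0 0;5 0 0 2.5 0 0 0;5 0 0 1.4 0 0 0;5 0 0 0 0 0 0;0 0 0 0 0 0 0;0 0 0 0 0 0 0;0 0 0 0 0 0 0;0 0 0 0 0 0 0;0 0 0 0 0 0 0")

```text
clock: 12.62
tool_pos: [0.6705, -0.2484, 0.1417]
orientation: [180.0, -0.1, 5.4]
force: [0.3, -1.2, 0.1]
opening: 0.0223
```

```bash
python3 - <<'E'
from h import *
go(.6694,-.2493,.140,5.4)
p=np.array(telemetry.get_obs()["tool_pos"][:2])-[.580,-.258]; print(np.hypot(*p),np.degrees(np.arctan2(p[1],p[0])))
E
```

```text
clock 12.62 pos [ 0.6705 -0.2484  0.1417] ori [ 1.8e+02 -1.0e-01  5.4e+00] open 0.0223 F [ 0.31 -1.21  0.13]
tool shift cm [-0.12  0.08  0.17] rows 1 each [-0.115  0.082  0.17 ]
rot [ 0.02 -0.1  -0.03]
0.09097796264384721 6.070656236646955
```

Call:
step_arm(plan="0 0 0 0 0 0 0;0 0 0 0 0 0 0;0 -0.034 0.784 0 0 0 5;0 -0.034 0.784 0 0 0 5;0 -0.034 0.784 0 0 0 5;0 -0.034 0.784 0 0 0 5;0 -0.034 0.784 0 0 0 5;0 0 0 0 0 0 0;0 0 0 0 0 0 0;0 0 0 0 0 0 0;0 0 0 0 0 0 0")

```text
clock: 13.53
tool_pos: [0.6658, -0.2872, 0.1412]
orientation: [180.0, -0.1, -19.5]
force: [1.3, -3.7, 3.7]
opening: 0.0152
```

```bash
python3 - <<'E'
from h import *
c=np.array([.580,-.258]); a=np.radians(-19.6); t=c+.09*np.array([np.cos(a),np.sin(a)])
go(*t,.140,-19.6)
p=np.array(telemetry.get_obs()["tool_pos"][:2])-c; print(np.hypot(*p),np.degrees(np.arctan2(p[1],p[0])))
cv2.imwrite("pics/t9.png",cv2.resize(snapshot("top")[100:280,230:470],None,fx=3,fy=3,interpolation=cv2.INTER_CUBIC))
E
```

```text
clock 13.53 pos [ 0.6658 -0.2872  0.1412] ori [ 1.80e+02 -1.00e-01 -1.95e+01] open 0.0152 F [ 1.28 -3.69  3.7 ]
tool shift cm [-0.07  0.13  0.12] rows 1 each [-0.065  0.129  0.12 ]
rot [ 0.02 -0.1   0.11]
0.09065885863402272 -18.784992531472525
```

View pics/t9.png

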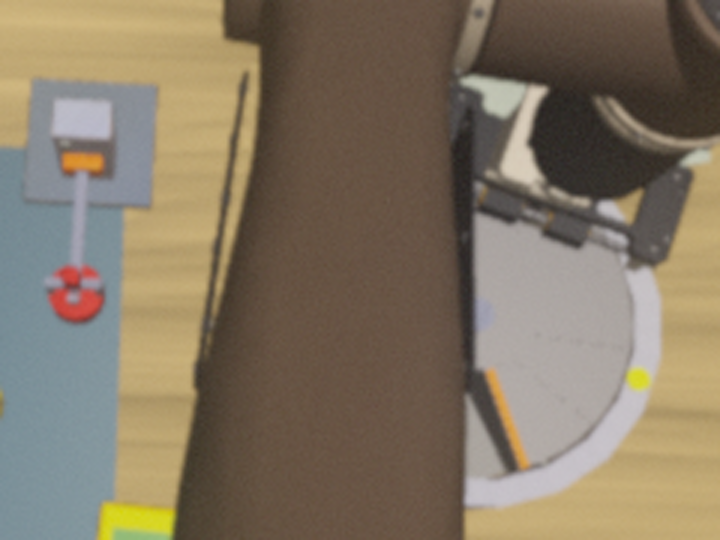

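Call:
step_arm(plan="0 0 0.13 0 0 0 0;0 0 0 0 0 0 0;4 0 0 0 0 0 0;4 0 0 0 0 0 0;4 0 0 0 0 0 0;4 0 0 -3 0 0 0;4 0 0 -4 0 0 0;4 0 0 0 0 0 -6.3;4 0 0 0 0 0 -6.3;4 0 0 0 0 0 -6.3;4 0 0 0 0 0 0;4 0 0 0 0 0 0")

```text
clock: 14.58
tool_pos: [0.6642, -0.288, 0.2097]
orientation: [-180.0, 0.1, -0.9]
force: [0.2, 0.5, -0.6]
opening: 0.0399
```

```bash
python3 - <<'E'
from h import *
go(.6005,.0783,.21,-0.6)
E
```

```text
clock 14.58 pos [ 0.6642 -0.288   0.2097] ori [-1.8e+02  1.0e-01 -9.0e-01] open 0.0399 F [ 0.16  0.45 -0.56]
tool shift cm [ -6.95 -36.52   0.  ] rows 10 each [-0.695 -3.652  0.   ]
rot [-0.03  0.08 -0.32]
```

Call:
step_arm(plan="4 -0.7 -3.65 0 0 0 0;4 -0.7 -3.65 0 0 0 0;4 -0.7 -3.65 0 0 0 0;4 -0.7 -3.65 0 0 0 0;4 -0.7 -3.65 0 0 0 0;4 -0.7 -3.65 0 0 0 0;4 -0.7 -3.65 0 0 0 0;4 -0.7 -3.65 0 0 0 0;4 -0.7 -3.65 0 0 0 0;4 -0.65 -3.67 0 0 0 -0.3;4 0 0 0 0 0 0;4 0 0 0 0 0 0")

```text
clock: 15.58
tool_pos: [0.5993, 0.0799, 0.2102]
orientation: [180.0, 0.0, -0.4]
force: [-0.0, -0.6, 0.3]
opening: 0.0401
```

Call:
step_arm(plan="4 0 0 0 0 0 0;4 0 0 0 0 0 0;4 0 0 0 0 0 0;4 0 0 0 0 0 0")

```text
clock: 15.92
tool_pos: [0.5999, 0.0767, 0.2103]
orientation: [180.0, 0.0, -0.6]
force: [-0.2, 0.7, 0.6]
opening: 0.04
```

```bash
python3 - <<'E'
from h import *
go(.6005,.0783,.1135,-0.6)
cv2.imwrite("pics/w10.png",snapshot("wrist")[120:300])
go(.6005,.0783,.1135,-0.6)
im=snapshot("scene"); cv2.imwrite("pics/s10.png",cv2.resize(im[170:270,260:380],None,fx=6,fy=6,interpolation=cv2.INTER_CUBIC))
C=cal("scene"); 
E
```

```text
clock 15.92 pos [0.5999 0.0767 0.2103] ori [180.    0.   -0.6] open 0.0400 F [-0.2   0.67  0.57]
tool shift cm [ 0.06 -0.17  9.68] rows 3 each [ 0.02  -0.055  3.227]
rot [0.01 0.02 0.04]
clock 15.97 pos [0.5999 0.0768 0.2104] ori [180.    0.   -0.5] open 0.0400 F [-0.29 -0.67 -0.28]
tool shift cm [ 0.06 -0.15  9.69] rows 3 each [ 0.019 -0.051  3.229]
rot [0.   0.01 0.06]
```

View pics/s10.png

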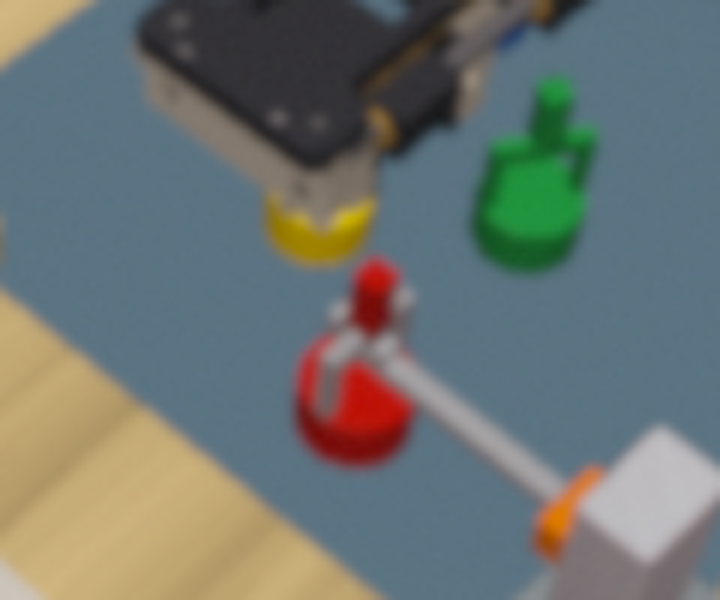

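View pics/w10.png

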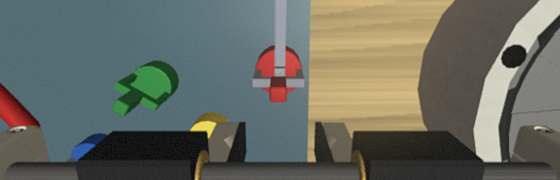

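```bash
python3 - <<'E'
from h import *
print(ray("scene",(260+320/6,170+235/6),.015))
im=snapshot("scene"); cv2.imwrite("pics/s11.png",cv2.resize(im[140:270,260:420],None,fx=5,fy=5,interpolation=cv2.INTER_CUBIC))
cv2.imwrite("pics/t11.png",cv2.resize(snapshot("top")[120:320,90:330],None,fx=3,fy=3))
E
```

```text
[0.51803187 0.15551004 0.015     ]
```

View pics/t11.png

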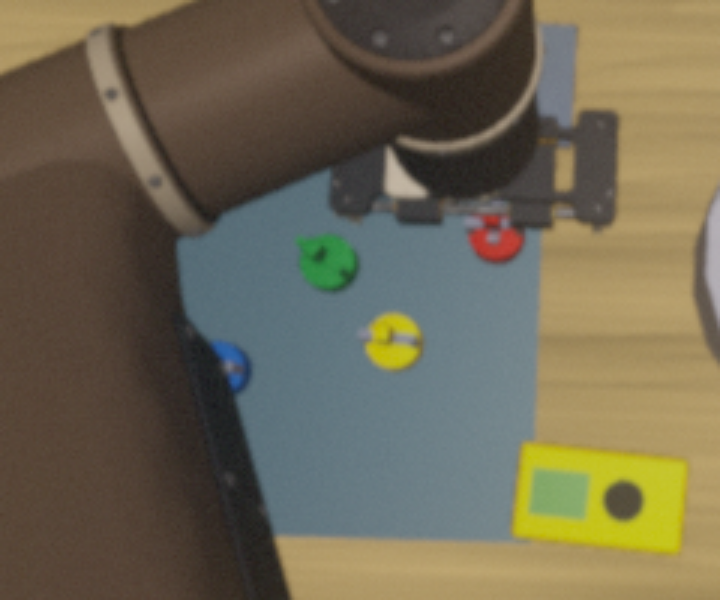

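Call:
step_arm(plan="4 0.06 -0.16 2 0 0 0;4 0 0 2.5 0 0 0;4 0 0 2.5 0 0 0;4 0 0 1.7 0 0 0;4 0 0 1 0 0 0;4 0 0 0 0 0 0;4 0 0 0 0 0 0;4 0 0 0 0 0 0;0 0 0 0 0 0 0;0 0 0 0 0 0 0;0 0 0 0 0 0 0;0 0 0 0 0 0 0")

```text
clock: 17.12
tool_pos: [0.6007, 0.0795, 0.1141]
orientation: [-180.0, -0.1, -0.4]
force: [-0.3, 0.1, -0.1]
opening: 0.0188
```

Call:
step_arm(plan="0 0 0 0 0 0 0;0 0 0 -0.3 0 0 0;0 0 0 -0.5 0 0 0;0 0 0 -0.6 0 0 0;0 0 0 -0.7 0 0 0;0 0 0 -0.7 0 0 0;0 0 0 -0.6 0 0 0;0 0 0 0 0 0 0;0 0 0 0 0 0 0;0 0 0 0 0 0 0")

```text
clock: 17.95
tool_pos: [0.6001, 0.0793, 0.1472]
orientation: [-180.0, 0.0, -0.4]
force: [0.4, -0.5, -2.5]
opening: 0.0137
```

```bash
python3 - <<'E'
from h import *
go(.5405,.0783,.1475,-0.6)
im=snapshot("scene"); cv2.imwrite("pics/s12.png",cv2.resize(im[170:270,260:380],None,fx=6,fy=6,interpolation=cv2.INTER_CUBIC))
cv2.imwrite("pics/w12.png",snapshot("wrist")[120:300])
go(.5405,.0783,.1475,-0.6)
E
```

```text
clock 17.95 pos [0.6001 0.0793 0.1472] ori [-180.     0.    -0.4] open 0.0137 F [ 0.42 -0.46 -2.48]
tool shift cm [-5.96  0.15 -0.02] rows 2 each [-2.98   0.073 -0.012]
rot [-0.    0.03  0.16]
clock 18.05 pos [0.6001 0.0793 0.147 ] ori [ 1.8e+02  1.0e-01 -4.0e-01] open 0.0138 F [ 0.11  0.08 -2.57]
tool shift cm [-5.96  0.14 -0.05] rows 2 each [-2.978  0.072 -0.024]
rot [0.01 0.05 0.16]
```

View pics/s12.png

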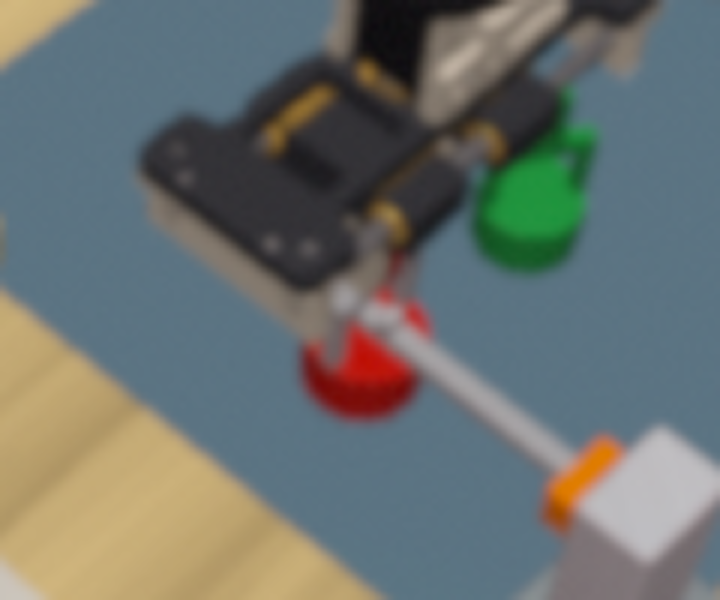

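View pics/w12.png

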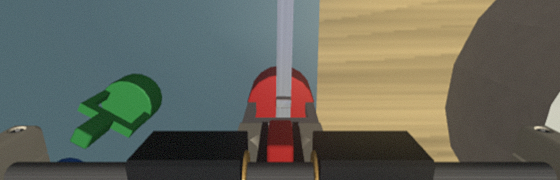

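Call:
step_arm(plan="0 -1 0 0 0 0 0;0 -1.5 0 0 0 0 0;0 -2 0 0 0 0 0;0 -2 0 0 0 0 0;0 0 0 -2 0 0 0;0 0 0 -3 0 0 0;0 0 0 -3 0 0 0;0 0 0 0 0 0 0;0 0 0 0 0 0 0")

```text
clock: 18.8
tool_pos: [0.5358, 0.0803, 0.2292]
orientation: [-179.9, -0.2, -0.4]
force: [-0.0, -0.8, -3.7]
opening: 0.0141
```

```bash
python3 - <<'E'
from h import *
go(.4952,-.2278,.225,-19.6)
E
```

```text
clock 18.80 pos [0.5358 0.0803 0.2292] ori [-179.9   -0.2   -0.4] open 0.0141 F [-0.02 -0.8  -3.66]
tool shift cm [-3.83 30.84  0.34] rows 8 each [-0.479  3.855  0.043]
rot [-0.14 -0.17 19.18]
```

Call:
step_arm(plan="0 -0.48 3.85 0 0 0 0;0 -0.48 3.85 0 0 0 0;0 -0.48 3.85 0 0 0 0;0 -0.48 3.85 0 0 0 0;0 -0.48 3.85 0 0 0 0;0 -0.48 3.85 0 0 0 0;0 -0.48 3.85 0 0 0 0;0 -0.48 3.88 0 0 0 0;0 0 0 0 0 0 6.4;0 0 0 0 0 0 6.4;0 0 0 0 0 0 6.4;0 0 0 0 0 0 0")

```text
clock: 19.8
tool_pos: [0.4934, -0.2283, 0.2257]
orientation: [180.0, 0.2, -20.0]
force: [0.7, 0.3, -2.5]
opening: 0.014
```

Call:
step_arm(plan="0 0 0 0 0 0 0;0 0 0 0 0 0 0;0 0 0 0 0 0 0")

```text
clock: 20.05
tool_pos: [0.4945, -0.2278, 0.227]
orientation: [180.0, 0.0, -19.5]
force: [-0.5, 0.6, -3.4]
opening: 0.0136
```

```bash
python3 - <<'E'
from h import *
go(.4952,-.2278,.225,-19.6)
cv2.imwrite("pics/w13.png",snapshot("wrist"))
im=snapshot("scene"); cv2.imwrite("pics/s13.png",cv2.resize(im[220:420,90:300],None,fx=3,fy=3,interpolation=cv2.INTER_CUBIC))
E
```

```text
clock 20.05 pos [ 0.4945 -0.2278  0.227 ] ori [180.    0.  -19.5] open 0.0136 F [-0.47  0.6  -3.36]
tool shift cm [ 0.06 -0.02  0.2 ] rows 1 each [ 0.065 -0.023  0.203]
rot [0.01 0.04 0.14]
```

View pics/w13.png

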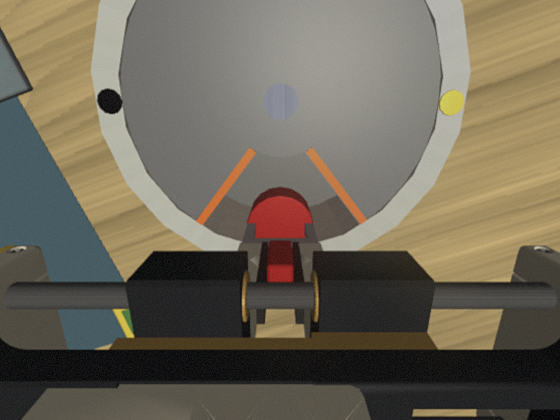

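View pics/s13.png

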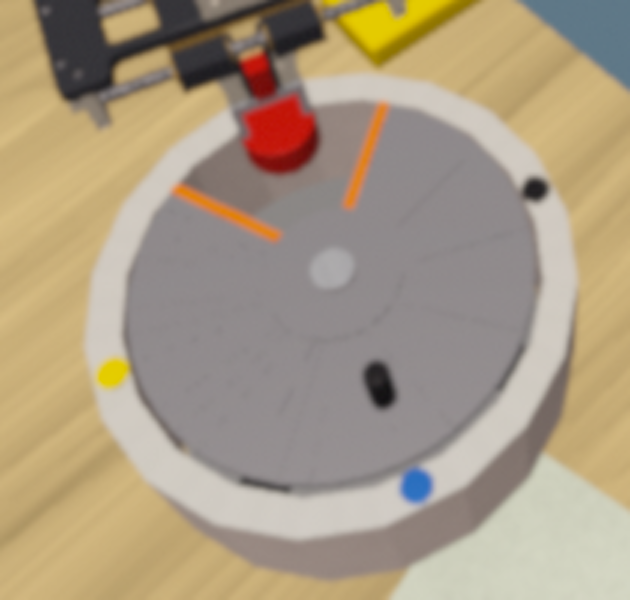

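Call:
step_arm(plan="0 0.07 0 2 0 0 0;0 0 0 2 0 0 0;0 0 0 2 0 0 0;0 0 0 2 0 0 0;0 0 0 2 0 0 0;0 0 0 2 0 0 0;0 0 0 1.3 0 0 0;0 0 0 0.4 0 0 0;0 0 0 0 0 0 0;0 0 0 0 0 0 0;0 0 0 0 0 0 0;0 0 0 0 0 0 0")

```text
clock: 21.15
tool_pos: [0.4962, -0.2285, 0.0916]
orientation: [-180.0, -0.1, -19.6]
force: [-0.1, 0.0, -3.2]
opening: 0.0136
```

Call:
step_arm(plan="0 0 0 0.2 0 0 0;0 0 0 0.2 0 0 0;0 0 0 0.1 0 0 0;0 0 0 0.1 0 0 0;0 0 0 0 0 0 0;0 0 0 0 0 0 0;0 0 0 0 0 0 0")

```text
clock: 21.73
tool_pos: [0.4959, -0.2286, 0.0862]
orientation: [180.0, -0.1, -19.6]
force: [-3.1, 2.5, 12.6]
opening: 0.0141
```

Call:
step_arm(plan="0 0 0 -0.15 0 0 0;0 0 0 0 0 0 0;2.8 0 0 0 0 0 0;2.8 0 0 0 0 0 0;2.8 0 0 0 0 0 0;2.8 0 0 0 0 0 0;2.8 0 0 -1.5 0 0 0;2.8 0 0 -3 0 0 0;2.8 0 0 -4 0 0 0;2.8 0 0 -4 0 0 0;2.8 0 0 -3 0 0 0;2.8 0 0 0 0 0 0")

```text
clock: 22.73
tool_pos: [0.4986, -0.2295, 0.2483]
orientation: [-180.0, -0.6, -19.6]
force: [0.1, -0.9, 0.6]
opening: 0.028
```

```bash
python3 - <<'E'
from h import *
go(.44,.155,.24,-6)
cv2.imwrite("pics/w14.png",snapshot("wrist"))
im=snapshot("scene"); cv2.imwrite("pics/s14.png",im)
E
```

```text
clock 22.73 pos [ 0.4986 -0.2295  0.2483] ori [-180.    -0.6  -19.6] open 0.0280 F [ 0.09 -0.94  0.6 ]
tool shift cm [-18.41 -34.27   0.65] rows 10 each [-1.841 -3.427  0.065]
rot [  0.04  -0.64 -13.58]
```

View pics/w14.png

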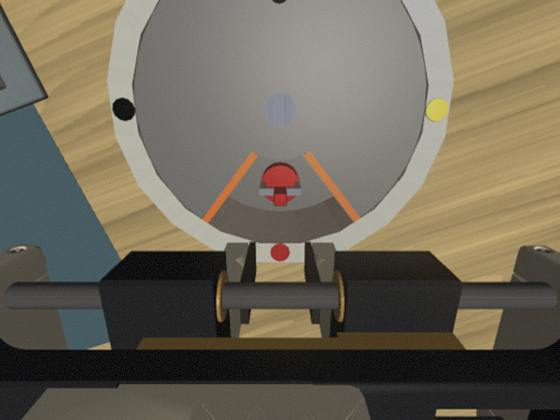

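View pics/s14.png

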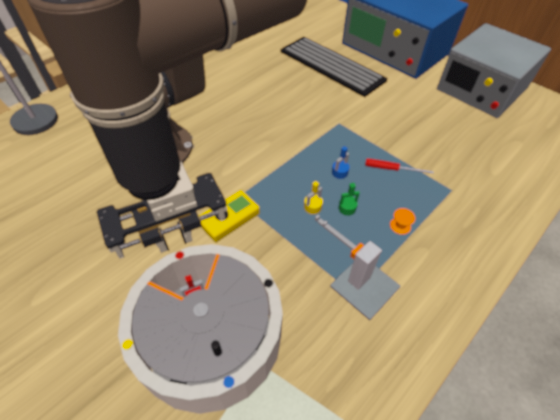

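```bash
python3 - <<'E'
from h import *
im=snapshot("top"); cv2.imwrite("pics/t15.png",cv2.resize(im[190:270,190:270],None,fx=8,fy=8,interpolation=cv2.INTER_CUBIC))
cv2.imwrite("pics/t15f.png",im)
E
```

```text
(no output)
```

View pics/t15.png

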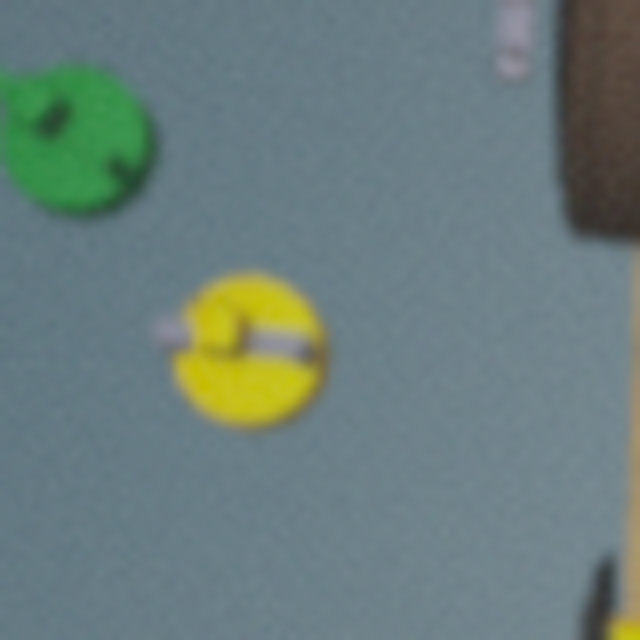

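```bash
python3 - <<'E'
from h import *
b=ray("top",up((250,350),190,190,8),.03);t=ray("top",up((222,328),190,190,8),.101);print(b,t)
go((b[0]+t[0])/2,(b[1]+t[1])/2,.2,-5)
E
```

```text
[0.50625834 0.16831221 0.03      ] [0.50583952 0.1669431  0.101     ]
clock 22.88 pos [ 0.4952 -0.2282  0.241 ] ori [-180.    -0.   -19.6] open 0.0280 F [ 0.15  0.39 -0.74]
tool shift cm [-12.29 -37.64   4.11] rows 10 each [-1.229 -3.764  0.411]
rot [ -0.03  -0.03 -14.64]
```

Call:
step_arm(plan="4 -1.23 -3.76 0 0 0 0;4 -1.23 -3.76 0 0 0 0;4 -1.23 -3.76 0 0 0 0;4 -1.23 -3.76 0 0 0 0;4 -1.23 -3.76 0 0 0 0;4 -1.23 -3.76 0.8 0 0 0;4 -1.23 -3.76 0.8 0 0 0;4 -1.23 -3.76 0.8 0 0 0;4 -1.23 -3.76 0.8 0 0 0;4 -1.23 -3.8 0.9 0 0 0;4 0 0 0 0 0 -7;4 0 0 0 0 0 -7")

```text
clock: 23.88
tool_pos: [0.5047, 0.1691, 0.1972]
orientation: [179.8, 0.2, -5.2]
force: [0.4, -0.7, 1.0]
opening: 0.0401
```

Call:
step_arm(plan="4 0 0 0 0 0 0;4 0 0 0 0 0 0;4 0 0 0 0 0 0;4 0 0 0 0 0 0;4 0 0 0 0 0 0")

```text
clock: 24.3
tool_pos: [0.506, 0.167, 0.2]
orientation: [-180.0, -0.0, -5.8]
force: [0.6, 1.0, -0.4]
opening: 0.0402
```

```bash
python3 - <<'E'
from h import *
go(.506,.1675,.2,-5)
import pickle; pickle.dump(cal("wrist")[:2],open("C.pkl","wb"))
im=snapshot("wrist"); cv2.imwrite("pics/w16.png",cv2.resize(im[140:230,220:340],None,fx=6,fy=6,interpolation=cv2.INTER_CUBIC))
E
```

```text
clock 24.30 pos [0.506 0.167 0.2  ] ori [-180.    -0.    -5.8] open 0.0402 F [ 0.65  0.95 -0.44]
tool shift cm [-0.01 -0.05 -0.  ] rows 1 each [-0.008 -0.05  -0.004]
rot [-0.   -0.   -0.78]
```

View pics/w16.png

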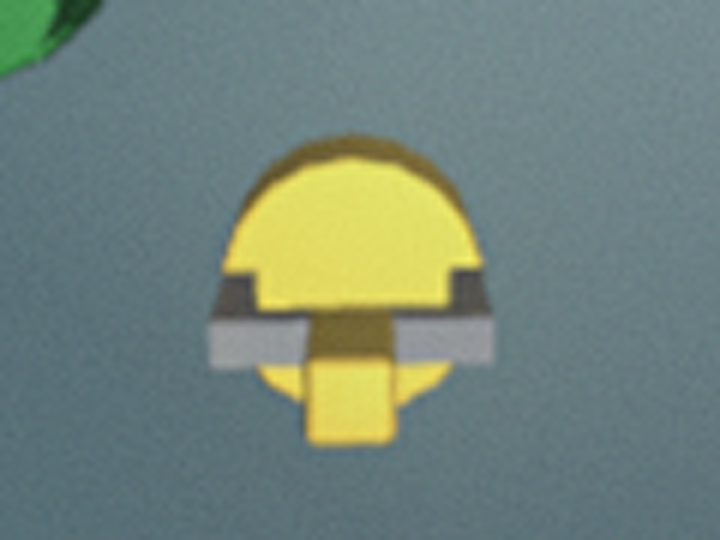

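```bash
cat >> h.py <<'E'
def coil(tab,bar,o,s,tz=.074):
    import pickle; K,T=pickle.load(open("C.pkl","rb")); f=lambda p,z: ray("wrist",up(p,*o,s),z,(K,T,0))[:2]
    t=np.array([f(p,.101) for p in tab]); b=np.array([f(p,.067) for p in bar]); d=b[1]-b[0]+b[2]-b[3]
    yaw=np.degrees(np.arctan2(d[1],d[0]))+90; print("tab",t.mean(0),"bar",b.mean(0),"len",np.hypot(*d)/2,"yaw",yaw)
    go(*((t.mean(0)+b.mean(0))/2),tz,yaw)
E
python3 - <<'E'
from h import *
coil([(306,362),(396,360),(396,442),(306,445)],[(210,321),(494,318),(495,366),(210,368)],(220,140),6)
E
```

```text
tab [0.5046668  0.16816325] bar [0.50429547 0.16816037] len 0.04795008355511341 yaw -5.220662044095562
clock 24.35 pos [0.5061 0.167  0.2   ] ori [-180.    -0.    -5.8] open 0.0402 F [-0.19 -1.02  0.78]
tool shift cm [-0.17 -0.1  12.6 ] rows 4 each [-0.042 -0.024  3.151]
rot [-0.01 -0.01 -0.54]
```

Call:
step_arm(plan="4 -0.17 -0.1 2 0 0 -0.5;4 0 0 3 0 0 0;4 0 0 3 0 0 0;4 0 0 2.6 0 0 0;4 0 0 2 0 0 0;4 0 0 0 0 0 0;4 0 0 0 0 0 0;4 0 0 0 0 0 0;4 0 0 0 0 0 0;0 0 0 0 0 0 0;0 0 0 0 0 0 0;0 0 0 0 0 0 0")

```text
clock: 25.35
tool_pos: [0.5047, 0.1689, 0.0748]
orientation: [-179.9, -0.1, -5.1]
force: [0.2, -0.1, -0.5]
opening: 0.0252
```

Call:
step_arm(plan="0 0 0 0 0 0 0;0 0 0 0 0 0 0;0 0 0 0 0 0 0")

```text
clock: 25.6
tool_pos: [0.5045, 0.1687, 0.0742]
orientation: [-180.0, -0.0, -5.1]
force: [-1.1, 0.4, 3.2]
opening: 0.0141
```

Call:
step_arm(plan="0 0 0 -1 0 0 0;0 0 0 -2 0 0 0;0 0 0 -3 0 0 0;0 0 0 -3 0 0 0;0 0 0 -3 0 0 0;0 0 0 0 0 0 0;0 0 0 0 0 0 0;0 0 0 0 0 0 0")

```text
clock: 26.27
tool_pos: [0.5037, 0.1684, 0.1937]
orientation: [-180.0, 0.0, -5.1]
force: [-0.1, -0.3, -1.6]
opening: 0.0138
```

```bash
python3 - <<'E'
from h import *
go(.535,.0783,.1472,-0.6)
F=[]
for i in range(8): F.append(telemetry.get_obs()["force"]); snapshot("top")
print(np.mean(F,0))
E
```

```text
clock 26.27 pos [0.5037 0.1684 0.1937] ori [-180.     0.    -5.1] open 0.0138 F [-0.14 -0.27 -1.58]
tool shift cm [3.92 8.69 4.65] rows 3 each [1.308 2.897 1.55 ]
rot [-0.01  0.04 -4.55]
[-0.53217416  0.29755703 -1.78563891]
```

Call:
step_arm(plan="0 0 2.9 0 0 0 0;0 2 2.9 0 0 0 0;0 1.92 2.85 1 0 0 -4.5;0 0 0 2 0 0 0;0 0 0 1.8 0 0 0;0 0 0 0 0 0 0;0 0 0 0 0 0 0;0 0 0 0 0 0 0;0 0 0 0 0 0 0;0 0 0 0 0 0 0")

```text
clock: 27.5
tool_pos: [0.5363, 0.0796, 0.1472]
orientation: [-180.0, -0.1, -0.6]
force: [-0.3, 0.1, -1.8]
opening: 0.0136
```

```bash
python3 - <<'E'
from h import *
go(.5997,.0787,.1455,-0.6)
im=snapshot("wrist"); cv2.imwrite("pics/w17.png",cv2.resize(im[90:270,200:360],None,fx=3.3,fy=3.3,interpolation=cv2.INTER_CUBIC))
go(.5997,.0787,.1455,-0.6)
E
```

```text
clock 27.50 pos [0.5363 0.0796 0.1472] ori [-1.8e+02 -1.0e-01 -6.0e-01] open 0.0136 F [-0.33  0.06 -1.82]
tool shift cm [6.34 0.03 0.18] rows 2 each [3.172 0.014 0.089]
rot [-0.05 -0.1   0.02]
clock 27.55 pos [0.5362 0.0796 0.147 ] ori [-1.8e+02 -1.0e-01 -6.0e-01] open 0.0136 F [-0.17  0.74 -1.76]
tool shift cm [6.35 0.02 0.16] rows 2 each [3.177 0.012 0.081]
rot [-0.04 -0.09  0.01]
```

View pics/w17.png

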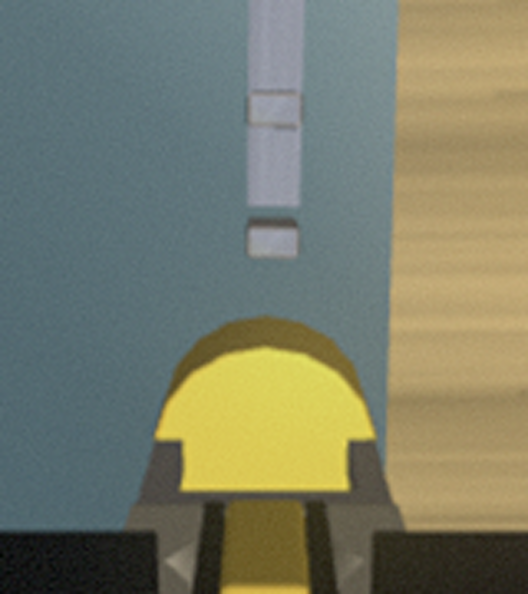

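Call:
step_arm(plan="0 0.35 0.1 0.1 0 0 0;0 1 0 0 0 0 0;0 1 0 0 0 0 0;0 1 0 0 0 0 0;0 1 0 0 0 0 0;0 1 0 0 0 0 0;0 1 0 0 0 0 0;0 0 0 0 0 0 0;0 0 0 0 0 0 0;0 0 0 0 0 0 0;0 0 0 0 0 0 0")

```text
clock: 28.47
tool_pos: [0.5988, 0.0772, 0.1449]
orientation: [180.0, 0.0, -0.6]
force: [0.4, -0.0, -1.9]
opening: 0.0137
```

```bash
python3 - <<'E'
from h import *
go(.5997,.0787,.1455,-0.6)
im=snapshot("wrist"); cv2.imwrite("pics/w18.png",cv2.resize(im[90:270,200:360],None,fx=3.3,fy=3.3,interpolation=cv2.INTER_CUBIC))
im=snapshot("scene"); cv2.imwrite("pics/s18.png",cv2.resize(im[170:270,260:380],None,fx=6,fy=6,interpolation=cv2.INTER_CUBIC))
F=[]
for i in range(8): F.append(telemetry.get_obs()["force"]); snapshot("top")
print(np.mean(F,0))
go(.5997,.0787,.1455,-0.6)
E
```

```text
clock 28.47 pos [0.5988 0.0772 0.1449] ori [180.    0.   -0.6] open 0.0137 F [ 0.42 -0.01 -1.86]
tool shift cm [ 0.09 -0.15 -0.06] rows 1 each [ 0.089 -0.152 -0.064]
rot [ 0.    0.02 -0.03]
[-0.12958202 -0.03592437 -1.74564332]
clock 28.97 pos [0.5991 0.0773 0.145 ] ori [-180.    -0.    -0.6] open 0.0138 F [ 0.05 -0.41 -1.26]
tool shift cm [ 0.06 -0.14 -0.05] rows 1 each [ 0.057 -0.14  -0.049]
rot [-0.   -0.   -0.03]
```

View pics/s18.png

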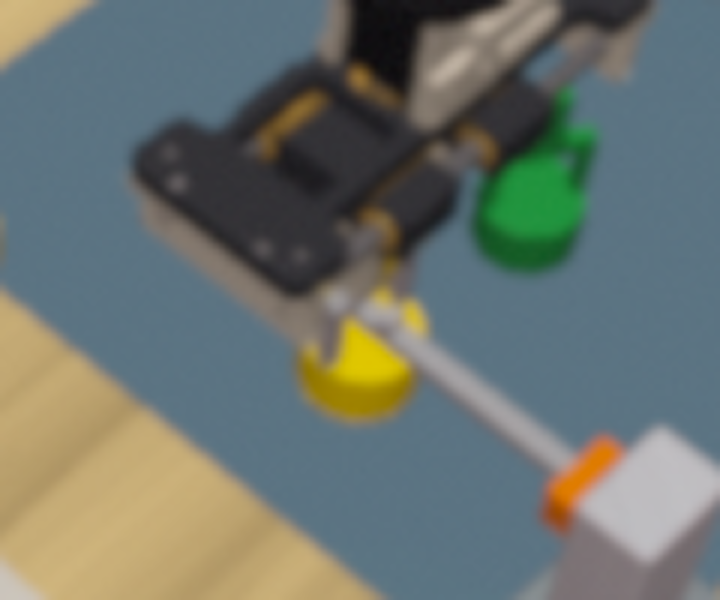

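View pics/w18.png

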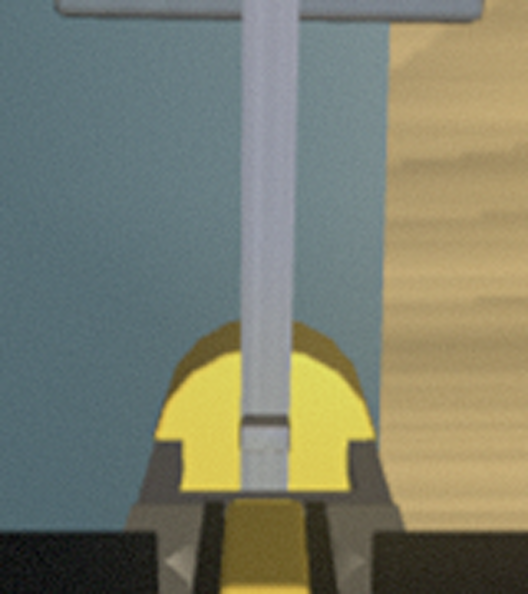

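Call:
step_arm(plan="0 0.05 0 0.5 0 0 0;0 0 0 0.5 0 0 0;0 0 0 0.4 0 0 0;0 0 0 0.3 0 0 0;0 0 0 0.3 0 0 0;0 0 0 0.3 0 0 0;0 0 0 0.2 0 0 0;0 0 0 0 0 0 0;0 0 0 0 0 0 0;0 0 0 0 0 0 0;0 0 0 0 0 0 0;0 0 0 0 0 0 0")

```text
clock: 29.97
tool_pos: [0.5997, 0.0773, 0.1202]
orientation: [-180.0, -0.0, -0.6]
force: [-1.5, -0.8, -1.3]
opening: 0.0139
```

```bash
python3 - <<'E'
from h import *
F=[]
for i in range(10): F.append(telemetry.get_obs()["force"]); im=snapshot("scene")
print(np.mean(F,0))
go(.5997,.0787,.1188,-0.6)
E
```

```text
[-0.66983702 -0.14082917 -0.27150274]
clock 30.47 pos [0.5997 0.0773 0.12  ] ori [180.   -0.   -0.6] open 0.0136 F [-1.27 -0.6  -0.25]
tool shift cm [-0.   -0.14  0.12] rows 1 each [-0.005 -0.144  0.117]
rot [ 0.   -0.   -0.03]
```

Call:
step_arm(plan="0 0 0 0.15 0 0 0;0 0 0 0 0 0 0;0 0 0 0 0 0 0;0 0 0 0 0 0 0;3 0 0 0 0 0 0;3 0 0 0 0 0 0;3 0 0 0 0 0 0;3 0 0 0 0 0 0;3 0 0 -0.5 0 0 0;3 0 0 -2 0 0 0;3 0 0 -3 0 0 0;3 0 0 -3 0 0 0")

```text
clock: 31.47
tool_pos: [0.5991, 0.077, 0.2041]
orientation: [179.9, 0.1, -0.6]
force: [-0.1, -0.0, 0.5]
opening: 0.0302
```

```bash
python3 - <<'E'
from h import *
c=np.array([.580,-.258]); a=np.radians(-19.6); t=c+.09*np.array([np.cos(a),np.sin(a)])
go(*t,.21,-19.6)
im=snapshot("scene"); cv2.imwrite("pics/s19.png",cv2.resize(im[170:270,260:380],None,fx=6,fy=6,interpolation=cv2.INTER_CUBIC))
E
```

```text
clock 31.47 pos [0.5991 0.077  0.2041] ori [ 1.799e+02  1.000e-01 -6.000e-01] open 0.0302 F [-0.09 -0.04  0.55]
tool shift cm [ 6.97 36.45 -0.57] rows 10 each [ 0.697  3.645 -0.057]
rot [ 0.07  0.1  18.98]
```

View pics/s19.png

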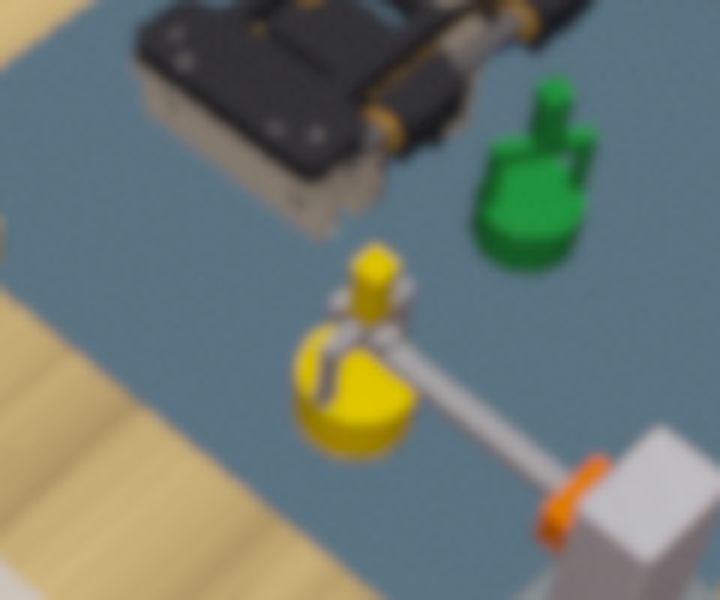

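Call:
step_arm(plan="5 0.7 3.65 -0.1 0 0 0;5 0.7 3.65 -0.1 0 0 0;5 0.7 3.65 -0.1 0 0 0;5 0.7 3.65 -0.1 0 0 0;5 0.7 3.65 -0.1 0 0 0;5 0.7 3.65 0 0 0 0;5 0.7 3.65 0 0 0 0;5 0.7 3.65 0 0 0 0;5 0.7 3.65 0 0 0 0;5 0.7 3.65 0 0 0 6.3;5 0 0 0 0 0 6.3;5 0 0 0 0 0 6.4")

```text
clock: 32.52
tool_pos: [0.6653, -0.2912, 0.2076]
orientation: [180.0, 0.1, -20.1]
force: [-0.4, 0.4, 0.2]
opening: 0.0501
```

Call:
step_arm(plan="5 0 0 0 0 0 0;5 0 0 0 0 0 0;5 0 0 0 0 0 0")

```text
clock: 32.77
tool_pos: [0.6657, -0.2881, 0.2087]
orientation: [-180.0, -0.0, -19.4]
force: [-0.1, -0.1, -0.3]
opening: 0.0503
```

```bash
python3 - <<'E'
from h import *
c=np.array([.580,-.258]); a=np.radians(-19.6); t=c+.09*np.array([np.cos(a),np.sin(a)])
go(*t,.14,-19.6); st()
E
```

```text
clock 32.77 pos [ 0.6657 -0.2881  0.2087] ori [-180.    -0.   -19.4] open 0.0503 F [-0.05 -0.06 -0.33]
tool shift cm [-0.09  0.04  6.87] rows 2 each [-0.044  0.02   3.436]
rot [-0.   -0.01  0.21]
{'clock': 32.7667, 'tool_pos': [0.6657, -0.2881, 0.2087], 'orientation': [-179.9996, -0.0139, -19.3883], 'force': [-0.0513, -0.0572, -0.3285], 'opening': 0.0503, 'joint_pos': [-8.0678, 25.8243, 6.4803, 0.0025, -70.6423, 78.6787]}
```

j6 = 79° now, about 165° after a 90° turn, which is inside its range.

Call:
step_arm(plan="4 0 0.04 3 0 0 0;4 0 0 2.5 0 0 0;4 0 0 1.35 0 0 0;4 0 0 0 0 0 0;0 0 0 0 0 0 0;0 0 0 0 0 0 0;0 0 0 0 0 0 0;0 0 0 0 0 0 0;0 0 0 0 0 0 0;0 0 0 0 0 0 0")

```text
clock: 33.6
tool_pos: [0.6663, -0.2889, 0.1415]
orientation: [-180.0, -0.1, -19.6]
force: [-0.6, 1.3, 5.0]
opening: 0.0149
```

Call:
step_arm(plan="0 -0.034 -0.784 0 0 0 -5;0 -0.034 -0.784 0 0 0 -5;0 -0.034 -0.784 0 0 0 -5;0 -0.034 -0.784 0 0 0 -5;0 -0.034 -0.784 0 0 0 -5;0 -0.034 -0.784 0 0 0 -5;0 -0.034 -0.784 0 0 0 -5;0 -0.034 -0.784 0 0 0 -5;0 -0.034 -0.784 0 0 0 -5")

```text
clock: 34.35
tool_pos: [0.6634, -0.2196, 0.1414]
orientation: [179.9, -0.2, 25.6]
force: [1.1, 2.3, 4.1]
opening: 0.0155
```

```bash
cat >> h.py <<'E'
def peg(ang):
    c=np.array([.580,-.258]); a=np.radians(ang); t=c+.09*np.array([np.cos(a),np.sin(a)])
    go(*t,.14,ang); p=np.array(telemetry.get_obs()["tool_pos"][:2])-c; print("rad",np.hypot(*p),"ang",np.degrees(np.arctan2(p[1],p[0])))
E
python3 - <<'E'
from h import *
peg(25.4); st()
E
```

```text
clock 34.35 pos [ 0.6634 -0.2196  0.1414] ori [179.9  -0.2  25.6] open 0.0155 F [1.09 2.28 4.1 ]
tool shift cm [-0.18 -0.11  0.14] rows 1 each [-0.18  -0.105  0.141]
rot [ 0.09 -0.16  0.22]
rad 0.09180319184644974 ang 24.74743661897488
{'clock': 34.35, 'tool_pos': [0.6634, -0.2196, 0.1414], 'orientation': [179.9091, -0.1645, 25.6237], 'force': [1.0913, 2.2829, 4.098], 'opening': 0.0155, 'joint_pos': [-2.381, 25.9091, -2.4897, 0.0035, -61.4132, 118.003]}
```

Call:
step_arm(plan="0 -0.05 -0.784 0 0 0 -5;0 -0.05 -0.784 0 0 0 -5;0 -0.05 -0.784 0 0 0 -5;0 -0.05 -0.784 0 0 0 -5;0 -0.05 -0.784 0 0 0 -5;0 -0.05 -0.784 0 0 0 -5;0 -0.05 -0.784 0 0 0 -5;0 -0.05 -0.784 0 0 0 -5;0 -0.05 -0.784 0 0 0 -5;0 0 0 0 0 0 0;0 0 0 0 0 0 0;0 0 0 0 0 0 0")

```text
clock: 35.35
tool_pos: [0.6128, -0.1716, 0.1414]
orientation: [179.7, -0.3, 70.5]
force: [4.2, 15.8, 5.3]
opening: 0.0155
```

```bash
python3 - <<'E'
from h import *
peg(70.4); st()
cv2.imwrite("pics/t20.png",cv2.resize(snapshot("top")[100:280,230:470],None,fx=3,fy=3,interpolation=cv2.INTER_CUBIC))
E
```

```text
clock 35.35 pos [ 0.6128 -0.1716  0.1414] ori [179.7  -0.3  70.5] open 0.0155 F [ 4.23 15.83  5.27]
tool shift cm [-0.24 -0.19  0.14] rows 1 each [-0.237 -0.189  0.138]
rot [ 0.27 -0.3   0.05]
rad 0.09238428007085482 ang 69.23197223286037
{'clock': 35.35, 'tool_pos': [0.6128, -0.1716, 0.1414], 'orientation': [179.7329, -0.2978, 70.4514], 'force': [4.2349, 15.8332, 5.2651], 'opening': 0.0155, 'joint_pos': [1.7838, 20.4328, -11.1082, -0.2123, -58.102, 158.7785]}
```

View pics/t20.png

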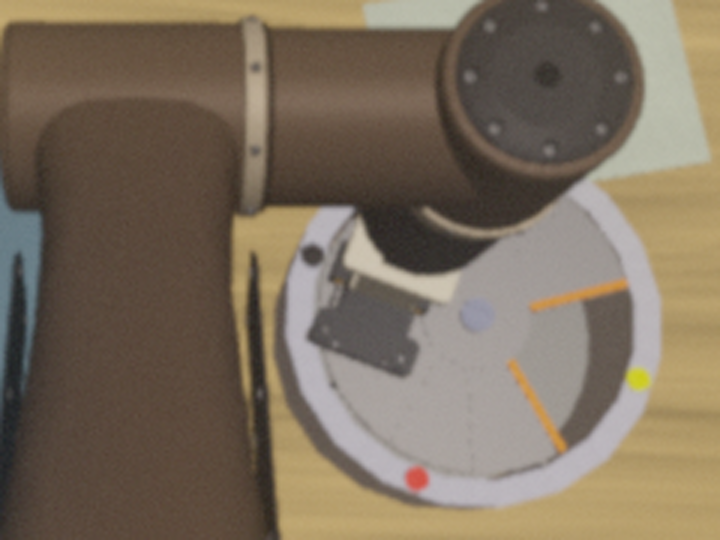

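Call:
step_arm(plan="0 -0.2 -0.15 0 0 0 0;0 0 0 0 0 0 0;0 0 0 0 0 0 0;4 0 0 0 0 0 0;4 0 0 0 0 0 0;4 0 0 0 0 0 0;4 0 0 -3 0 0 0;4 0 0 -4 0 0 0;4 0 0 -1 0 0 7;4 0 0 0 0 0 7;4 0 0 0 0 0 7;4 0 0 0 0 0 7")

```text
clock: 36.4
tool_pos: [0.6075, -0.1769, 0.2202]
orientation: [180.0, 0.0, 42.0]
force: [-0.0, -0.3, -0.3]
opening: 0.0398
```

Call:
step_arm(plan="4 0 0 0 0 0 7;4 0 0 0 0 0 7;4 0 0 0 0 0 7;4 0 0 0 0 0 7;4 0 0 0 0 0 7;4 0 0 0 0 0 7.1;4 0 0 0 0 0 0;4 0 0 0 0 0 0;4 0 0 0 0 0 0")

```text
clock: 37.15
tool_pos: [0.6077, -0.1766, 0.2199]
orientation: [180.0, 0.0, 0.5]
force: [-0.4, -1.3, -0.0]
opening: 0.04
```

```bash
python3 - <<'E'
from h import *
go(.5997,.0773,.21,-0.6)
cv2.imwrite("pics/t21.png",cv2.resize(snapshot("top")[100:280,230:470],None,fx=3,fy=3,interpolation=cv2.INTER_CUBIC))
E
```

```text
clock 37.15 pos [ 0.6077 -0.1766  0.2199] ori [180.    0.    0.5] open 0.0400 F [-0.4  -1.29 -0.  ]
tool shift cm [ -0.59 -25.4    0.98] rows 7 each [-0.084 -3.628  0.141]
rot [0.   0.02 1.08]
```

View pics/t21.png

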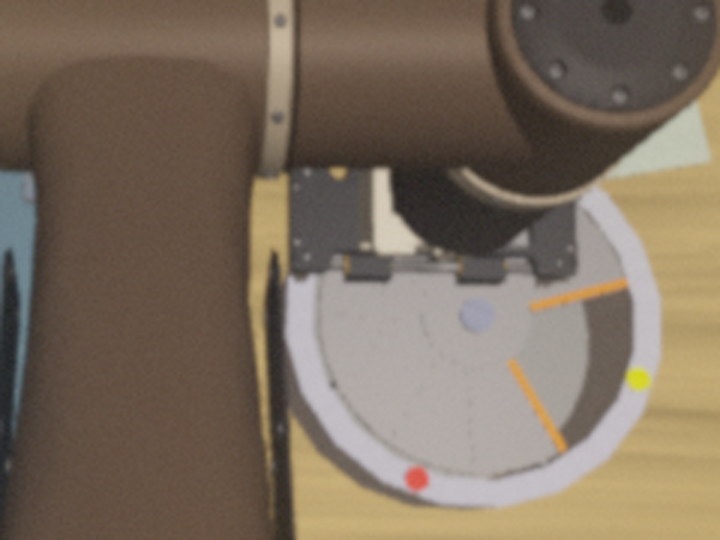

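Call:
step_arm(plan="4 -0.08 -3.63 0 0 0 0;4 -0.08 -3.63 0 0 0 0;4 -0.08 -3.63 0 0 0 0;4 -0.08 -3.63 0 0 0 0;4 -0.08 -3.63 0 0 0 0;4 -0.08 -3.63 0 0 0 0;4 -0.1 -3.62 0 0 0 1.1;4 0 0 0 0 0 0;4 0 0 0 0 0 0;4 0 0 0 0 0 0;4 0 0 0 0 0 0;4 0 0 0 0 0 0")

```text
clock: 38.2
tool_pos: [0.601, 0.0766, 0.22]
orientation: [180.0, 0.0, -0.9]
force: [-0.5, -0.6, 0.5]
opening: 0.04
```

```bash
python3 - <<'E'
from h import *
go(.5997,.0773,.1188,-0.6)
im=snapshot("wrist"); cv2.imwrite("pics/w22.png",im[100:300])
im=snapshot("scene"); cv2.imwrite("pics/s22.png",cv2.resize(im[140:270,260:420],None,fx=5,fy=5,interpolation=cv2.INTER_CUBIC))
E
```

```text
clock 38.20 pos [0.601  0.0766 0.22  ] ori [180.    0.   -0.9] open 0.0400 F [-0.47 -0.56  0.49]
tool shift cm [-0.13 -0.07 10.12] rows 3 each [-0.044 -0.024  3.373]
rot [ 0.01  0.   -0.27]
```

View pics/s22.png

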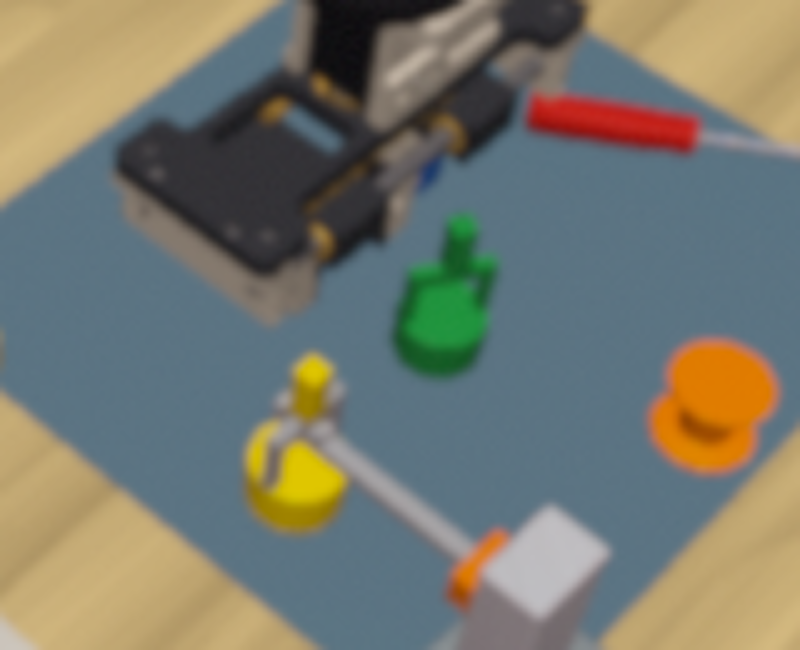

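View pics/w22.png

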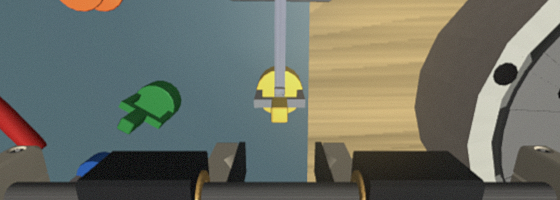

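Call:
step_arm(plan="4 -0.13 -0.07 2 0 0 -0.3;4 0 0 2.5 0 0 0;4 0 0 2.5 0 0 0;4 0 0 2 0 0 0;4 0 0 1.1 0 0 0;4 0 0 0 0 0 0;4 0 0 0 0 0 0;4 0 0 0 0 0 0;4 0 0 0 0 0 0;0 0 0 0 0 0 0;0 0 0 0 0 0 0;0 0 0 0 0 0 0")

```text
clock: 39.3
tool_pos: [0.5999, 0.0786, 0.1196]
orientation: [-180.0, -0.1, -0.5]
force: [-0.6, -0.1, 0.2]
opening: 0.0253
```

Call:
step_arm(plan="0 0 0 0 0 0 0;0 0 0 0 0 0 0;0 0 0 -0.3 0 0 0;0 0 0 -0.5 0 0 0;0 0 0 -0.5 0 0 0;0 0 0 -0.5 0 0 0;0 0 0 -0.5 0 0 0;0 0 0 -0.3 0 0 0;0 0 0 0 0 0 0;0 0 0 0 0 0 0;0 0 0 0 0 0 0;0 0 0 0 0 0 0")

```text
clock: 40.3
tool_pos: [0.5995, 0.0783, 0.1446]
orientation: [180.0, 0.0, -0.5]
force: [0.4, -0.5, -2.3]
opening: 0.0138
```

```bash
python3 - <<'E'
from h import *
go(.5997,.0773,.145,-0.6)
im=snapshot("scene"); cv2.imwrite("pics/s23.png",cv2.resize(im[170:270,260:380],None,fx=6,fy=6,interpolation=cv2.INTER_CUBIC))
E
```

```text
clock 40.30 pos [0.5995 0.0783 0.1446] ori [180.    0.   -0.5] open 0.0138 F [ 0.42 -0.47 -2.29]
tool shift cm [ 0.02  0.1  -0.04] rows 1 each [ 0.025  0.102 -0.037]
rot [0.01 0.03 0.06]
```

View pics/s23.png

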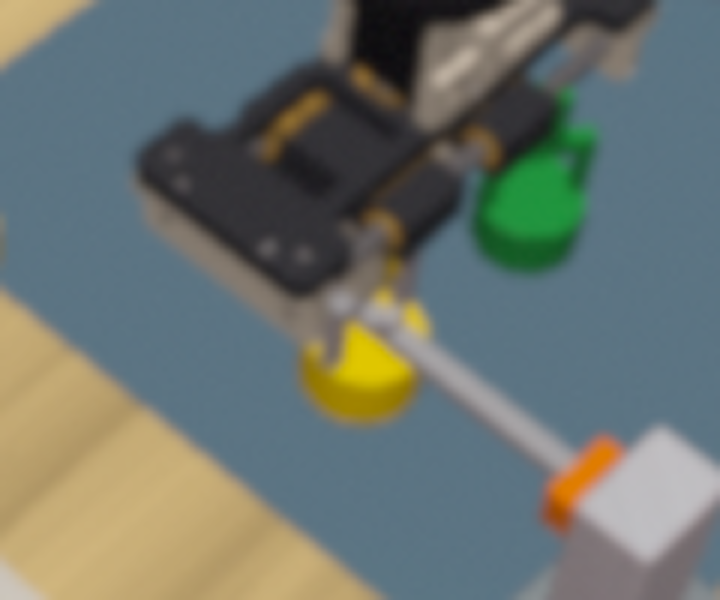

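Call:
step_arm(plan="0 -1 0 0 0 0 0;0 -1.5 0 0 0 0 0;0 -2 0 0 0 0 0;0 -2 0 0 0 0 0;0 0 0 -2 0 0 0;0 0 0 -3.5 0 0 0;0 0 0 -3.5 0 0 0;0 0 0 0 0 0 0;0 0 0 0 0 0 0")

```text
clock: 41.1
tool_pos: [0.5353, 0.0795, 0.2372]
orientation: [-179.9, -0.2, -0.5]
force: [0.1, -0.5, -2.9]
opening: 0.0139
```

```bash
python3 - <<'E'
from h import *
go(.5498,-.3428,.235,-19.6)
E
```

```text
clock 41.10 pos [0.5353 0.0795 0.2372] ori [-179.9   -0.2   -0.5] open 0.0139 F [ 0.11 -0.53 -2.95]
tool shift cm [ 1.84 42.22  0.13] rows 11 each [0.167 3.838 0.012]
rot [-0.17 -0.22 19.08]
```

Call:
step_arm(plan="0 0.17 3.84 0 0 0 0;0 0.17 3.84 0 0 0 0;0 0.17 3.84 0 0 0 0;0 0.17 3.84 0 0 0 0;0 0.17 3.84 0 0 0 0;0 0.17 3.84 0 0 0 0;0 0.17 3.84 0 0 0 0;0 0.17 3.84 0 0 0 0;0 0.17 3.84 0 0 0 0;0 0.17 3.84 0 0 0 0;0 0.17 3.82 0 0 0 0;0 0 0 0 0 0 6.4")

```text
clock: 42.1
tool_pos: [0.5478, -0.3486, 0.232]
orientation: [180.0, 0.2, -6.9]
force: [2.0, 0.8, -1.7]
opening: 0.014
```

Call:
step_arm(plan="0 0 0 0 0 0 6.4;0 0 0 0 0 0 6.3;0 0 0 0 0 0 0;0 0 0 0 0 0 0;0 0 0 0 0 0 0;0 0 0 0 0 0 0")

```text
clock: 42.6
tool_pos: [0.5494, -0.3429, 0.2345]
orientation: [-180.0, 0.0, -19.5]
force: [0.5, -0.2, -2.3]
opening: 0.0137
```

```bash
python3 - <<'E'
from h import *
go(.5498,-.3428,.0865,-19.6)
cv2.imwrite("pics/w24.png",snapshot("wrist"))
im=snapshot("scene"); cv2.imwrite("pics/s24.png",cv2.resize(im[220:420,90:300],None,fx=3,fy=3,interpolation=cv2.INTER_CUBIC))
E
```

```text
clock 42.60 pos [ 0.5494 -0.3429  0.2345] ori [-180.     0.   -19.5] open 0.0137 F [ 0.52 -0.2  -2.3 ]
tool shift cm [ 0.04 -0.03 14.8 ] rows 4 each [ 0.011 -0.006  3.701]
rot [-0.    0.04  0.14]
```

View pics/w24.png

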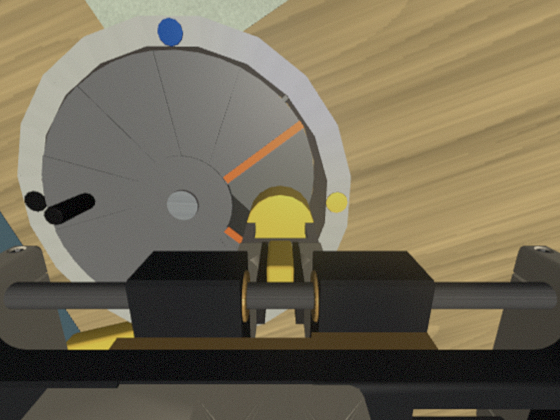

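View pics/s24.png

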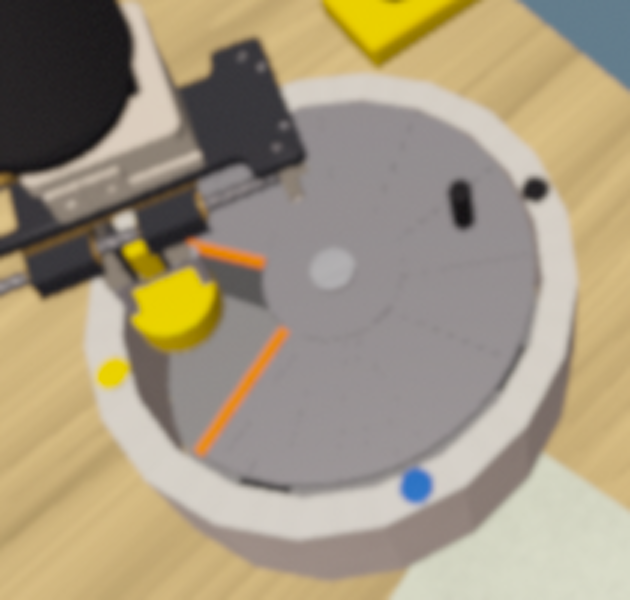

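Call:
step_arm(plan="0 0.04 -0.03 2 0 0 0;0 0 0 2 0 0 0;0 0 0 2 0 0 0;0 0 0 2 0 0 0;0 0 0 2 0 0 0;0 0 0 2 0 0 0;0 0 0 1.5 0 0 0;0 0 0 0.6 0 0 0;0 0 0 0 0 0 0;0 0 0 0 0 0 0;0 0 0 0 0 0 0;0 0 0 0 0 0 0")

```text
clock: 43.7
tool_pos: [0.5508, -0.3435, 0.0954]
orientation: [180.0, -0.1, -19.6]
force: [-0.0, -0.8, -1.1]
opening: 0.0141
```

Call:
step_arm(plan="0 0 0 0.2 0 0 0;0 0 0 0.1 0 0 0;0 0 0 0.1 0 0 0;0 0 0 0 0 0 0;0 0 0 0 0 0 0")

```text
clock: 44.12
tool_pos: [0.5499, -0.3431, 0.0899]
orientation: [180.0, 0.0, -19.6]
force: [0.6, -0.0, -1.3]
opening: 0.0135
```

Call:
step_arm(plan="0 0 0 0.2 0 0 0;0 0 0 0.1 0 0 0;0 0 0 0.1 0 0 0;0 0 0 0 0 0 0;0 0 0 0 0 0 0")

```text
clock: 44.53
tool_pos: [0.5499, -0.3432, 0.0858]
orientation: [180.0, 0.0, -19.6]
force: [0.2, -0.3, -2.5]
opening: 0.0138
```

Call:
step_arm(plan="0 0 0 0.1 0 0 0;0 0 0 0.1 0 0 0;0 0 0 0 0 0 0;0 0 0 0 0 0 0;0 0 0 0 0 0 0")

```text
clock: 44.95
tool_pos: [0.5499, -0.3432, 0.0839]
orientation: [180.0, 0.0, -19.6]
force: [0.1, -0.0, -1.3]
opening: 0.0135
```

Call:
step_arm(plan="0 0 0 0.1 0 0 0;0 0 0 0.1 0 0 0;0 0 0 0 0 0 0;0 0 0 0 0 0 0;0 0 0 0 0 0 0")

```text
clock: 45.37
tool_pos: [0.5502, -0.3434, 0.0837]
orientation: [180.0, -0.1, -19.6]
force: [-3.4, 2.7, 9.1]
opening: 0.0139
```

Seated (floor contact at 9 N). Back off a little, release and rise.

Call:
step_arm(plan="0 0 0 -0.15 0 0 0;0 0 0 0 0 0 0;2.4 0 0 0 0 0 0;2.4 0 0 0 0 0 0;2.4 0 0 0 0 0 0;2.4 0 0 0 0 0 0;2.4 0 0 -1.5 0 0 0;2.4 0 0 -3 0 0 0;2.4 0 0 -4 0 0 0;2.4 0 0 -4 0 0 0;2.4 0 0 -3 0 0 0;2.4 0 0 0 0 0 0")

```text
clock: 46.37
tool_pos: [0.5529, -0.3449, 0.2468]
orientation: [179.9, -0.7, -19.6]
force: [1.5, -1.7, 0.3]
opening: 0.0243
```

```bash
python3 - <<'E'
from h import *
go(.477,.321,.24,-2.5)
im=snapshot("scene"); cv2.imwrite("pics/s25.png",im)
im=snapshot("top"); cv2.imwrite("pics/t25.png",im)
E
```

```text
clock 46.37 pos [ 0.5529 -0.3449  0.2468] ori [179.9  -0.7 -19.6] open 0.0243 F [ 1.48 -1.75  0.32]
tool shift cm [-29.47 -60.2    0.24] rows 17 each [-1.734 -3.541  0.014]
rot [  0.19  -0.65 -17.08]
```

View pics/s25.png

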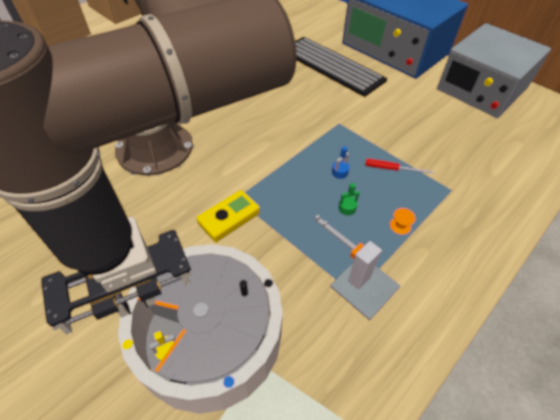

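View pics/t25.png

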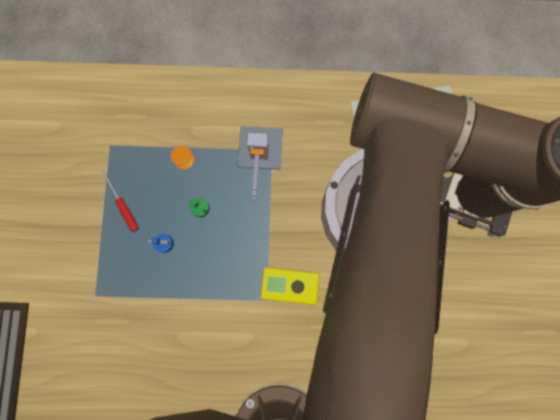

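Call:
step_arm(plan="4 -1.73 -3.54 0 0 0 0;4 -1.73 -3.54 0 0 0 0;4 -1.73 -3.54 0 0 0 0;4 -1.73 -3.54 0 0 0 0;4 -1.73 -3.54 0 0 0 0;4 -1.73 -3.54 0 0 0 0;4 -1.73 -3.54 0 0 0 0;4 -1.73 -3.54 0 0 0 0;4 -1.73 -3.54 0 0 0 0;4 -1.73 -3.54 0 0 0 0;4 -1.73 -3.54 0 0 0 0;4 -1.73 -3.54 0 0 0 0")

```text
clock: 47.47
tool_pos: [0.4958, 0.1282, 0.2372]
orientation: [179.9, 0.1, -19.6]
force: [1.4, -0.7, -0.9]
opening: 0.0399
```

Call:
step_arm(plan="4 -1.73 -3.54 0.8 0 0 0;4 -1.73 -3.54 0.8 0 0 0;4 -1.73 -3.54 0.8 0 0 0;4 -1.73 -3.54 0.8 0 0 0;4 -1.73 -3.54 0.8 0 0 0;4 0 0 0 0 0 -6;4 0 0 0 0 0 -6;4 0 0 0 0 0 -5;4 0 0 0 0 0 0;4 0 0 0 0 0 0;4 0 0 0 0 0 0;4 0 0 0 0 0 0")

```text
clock: 48.47
tool_pos: [0.4751, 0.3221, 0.1981]
orientation: [180.0, 0.0, -2.8]
force: [0.5, 0.5, 0.1]
opening: 0.0398
```

```bash
python3 - <<'E'
from h import *
go(.477,.321,.2,-2.5)
import pickle; pickle.dump(cal("wrist")[:2],open("C.pkl","wb"))
im=snapshot("wrist"); cv2.imwrite("pics/w26.png",cv2.resize(im[140:230,220:340],None,fx=6,fy=6,interpolation=cv2.INTER_CUBIC))
E
```

```text
clock 48.47 pos [0.4751 0.3221 0.1981] ori [180.    0.   -2.8] open 0.0398 F [0.49 0.55 0.14]
tool shift cm [ 0.2   0.1  -0.19] rows 1 each [ 0.196  0.099 -0.186]
rot [ 0.02  0.02 -0.27]
```

View pics/w26.png

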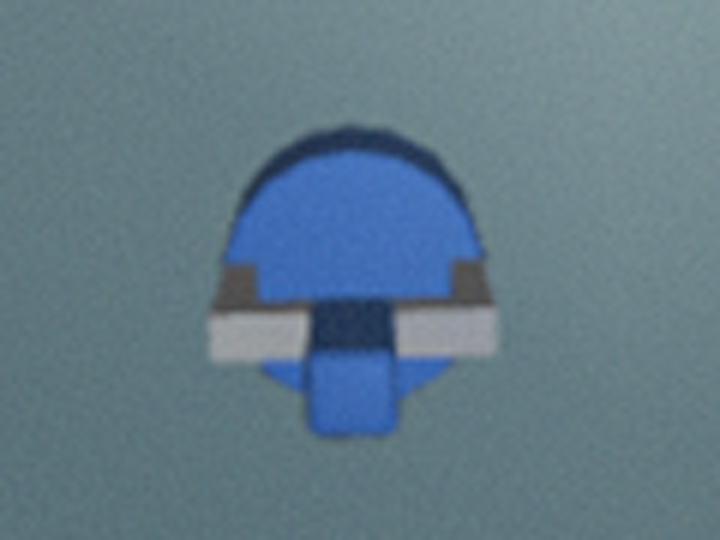

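The blue coil stands upright under the tool: tab top spans crop (308–397, 352–436), crossbar ends at x 208 and 497.

```bash
python3 - <<'E'
from h import *
coil([(307,354),(396,351),(398,434),(310,437)],[(209,312),(496,306),(497,354),(209,360)],(220,140),6)
E
```

```text
tab [0.4754711  0.32285182] bar [0.47551958 0.32297903] len 0.048080019692066815 yaw -1.4978005617508785
clock 48.52 pos [0.4751 0.3221 0.1983] ori [180.    0.   -2.7] open 0.0399 F [-0.57  0.19 -0.05]
tool shift cm [ 0.03 -0.08 12.43] rows 4 each [ 0.008 -0.021  3.108]
rot [ 0.01  0.01 -1.25]
```

Call:
step_arm(plan="4 0.03 -0.08 2 0 0 -1.2;4 0 0 3 0 0 0;4 0 0 3 0 0 0;4 0 0 2.4 0 0 0;4 0 0 2 0 0 0;4 0 0 0 0 0 0;4 0 0 0 0 0 0;4 0 0 0 0 0 0;4 0 0 0 0 0 0;4 0 0 0 0 0 0;0 0 0 0 0 0 0;0 0 0 0 0 0 0")

```text
clock: 49.52
tool_pos: [0.4757, 0.3235, 0.0753]
orientation: [-179.9, -0.0, -1.4]
force: [0.3, 0.4, -0.4]
opening: 0.0318
```

Call:
step_arm(plan="0 0 0 0 0 0 0;0 0 0 0 0 0 0;0 0 0 0 0 0 0;0 0 0 0 0 0 0")

```text
clock: 49.85
tool_pos: [0.4755, 0.3233, 0.0745]
orientation: [-180.0, -0.0, -1.4]
force: [-0.6, 0.2, 1.4]
opening: 0.0137
```

Call:
step_arm(plan="0 0 0 -1 0 0 0;0 0 0 -2 0 0 0;0 0 0 -3 0 0 0;0 0 0 -3 0 0 0;0 0 0 -3 0 0 0;0 0 0 -1 0 0 0;0 0 0 0 0 0 0;0 0 0 0 0 0 0;0 0 0 0 0 0 0")

```text
clock: 50.6
tool_pos: [0.4745, 0.3224, 0.2027]
orientation: [179.9, 0.1, -1.5]
force: [-0.3, 0.4, -3.2]
opening: 0.014
```

```bash
python3 - <<'E'
from h import *
go(.537,.0777,.2,-0.6)
E
```

```text
clock 50.60 pos [0.4745 0.3224 0.2027] ori [ 1.799e+02  1.000e-01 -1.500e+00] open 0.0140 F [-0.29  0.41 -3.24]
tool shift cm [ 6.87 24.31  0.3 ] rows 7 each [0.981 3.472 0.043]
rot [ 0.1   0.13 -0.85]
```

Call:
step_arm(plan="0 0 3.5 0 0 0 0;0 0.5 3.5 0 0 0 0;0 1 3.5 0 0 0 0;0 1.3 3.5 0 0 0 0;0 1.3 3.5 0 0 0 0;0 1.3 3.5 0 0 0 0;0 1.4 3.4 0.5 0 0 -0.8;0 0 0 2 0 0 0;0 0 0 2 0 0 0;0 0 0 1.1 0 0 0;0 0 0 0 0 0 0;0 0 0 0 0 0 0")

```text
clock: 51.6
tool_pos: [0.5364, 0.077, 0.1468]
orientation: [179.9, 0.2, -0.6]
force: [-0.1, 0.3, -1.7]
opening: 0.0135
```

Call:
step_arm(plan="0 0 0 0 0 0 0;0 0 0 0 0 0 0;0 0 0 0 0 0 0;0 0 0 0 0 0 0")

```text
clock: 51.93
tool_pos: [0.5376, 0.078, 0.1492]
orientation: [-180.0, -0.1, -0.6]
force: [-0.5, 1.0, -2.1]
opening: 0.0136
```

```bash
python3 - <<'E'
from h import *
go(.5997,.0775,.1455,-0.6)
im=snapshot("wrist"); cv2.imwrite("pics/w27.png",cv2.resize(im[90:270,200:360],None,fx=3.3,fy=3.3,interpolation=cv2.INTER_CUBIC))
go(.5997,.0775,.1455,-0.6)
E
```

```text
clock 51.93 pos [0.5376 0.078  0.1492] ori [-1.8e+02 -1.0e-01 -6.0e-01] open 0.0136 F [-0.53  1.   -2.12]
tool shift cm [ 6.21 -0.02  0.37] rows 2 each [ 3.103 -0.009  0.186]
rot [-0.03 -0.06 -0.  ]
clock 51.98 pos [0.5375 0.0779 0.149 ] ori [-1.8e+02 -1.0e-01 -6.0e-01] open 0.0134 F [ 0.5  -0.57 -2.09]
tool shift cm [ 6.22 -0.03  0.36] rows 2 each [ 3.108 -0.013  0.178]
rot [-0.03 -0.05 -0.01]
```

View pics/w27.png

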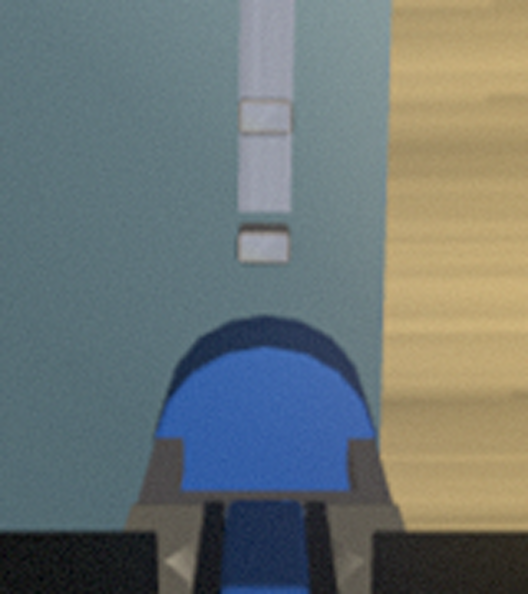

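Call:
step_arm(plan="0 0.2 0 0.25 0 0 0;0 0 0 0 0 0 0;0 1 0 0 0 0 0;0 1 0 0 0 0 0;0 1 0 0 0 0 0;0 1 0 0 0 0 0;0 1 0 0 0 0 0;0 1 0 0 0 0 0;0 0 0 0 0 0 0;0 0 0 0 0 0 0;0 0 0 0 0 0 0;0 0 0 0 0 0 0")

```text
clock: 52.98
tool_pos: [0.599, 0.0768, 0.1459]
orientation: [180.0, 0.0, -0.6]
force: [0.0, -0.2, -2.6]
opening: 0.0133
```

```bash
python3 - <<'E'
from h import *
im=snapshot("scene"); cv2.imwrite("pics/s28.png",cv2.resize(im[170:270,260:380],None,fx=6,fy=6,interpolation=cv2.INTER_CUBIC))
F=[]
for i in range(10): F.append(telemetry.get_obs()["force"]); snapshot("top")
print(np.mean(F,0))
go(.5997,.0775,.1455,-0.6)
E
```

```text
[ 0.2465027  -0.08592041 -2.08517563]
clock 53.53 pos [0.5993 0.0769 0.146 ] ori [-180.    -0.    -0.6] open 0.0140 F [ 0.48 -0.59 -3.29]
tool shift cm [ 0.03 -0.06  0.05] rows 1 each [ 0.035 -0.057  0.052]
rot [-0.   -0.   -0.03]
```

View pics/s28.png

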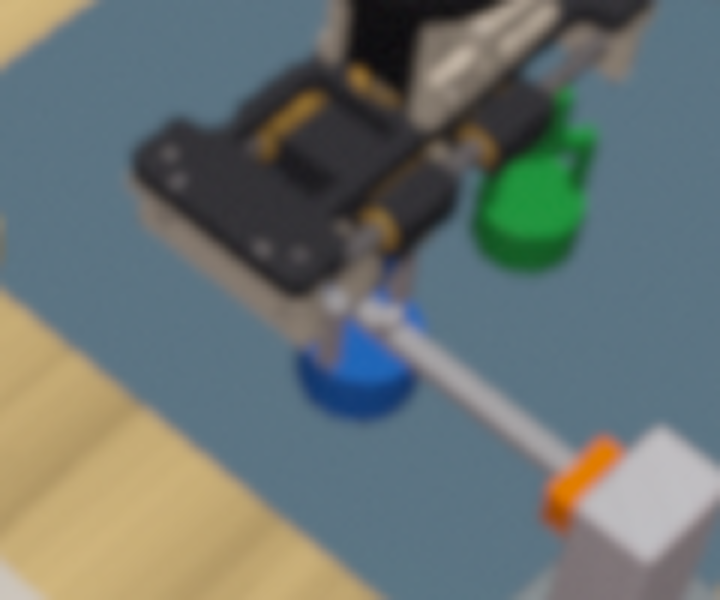

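Call:
step_arm(plan="0 0.03 0 0.5 0 0 0;0 0 0 0.5 0 0 0;0 0 0 0.4 0 0 0;0 0 0 0.3 0 0 0;0 0 0 0.3 0 0 0;0 0 0 0.3 0 0 0;0 0 0 0.3 0 0 0;0 0 0 0.2 0 0 0;0 0 0 0 0 0 0;0 0 0 0 0 0 0;0 0 0 0 0 0 0;0 0 0 0 0 0 0")

```text
clock: 54.53
tool_pos: [0.5997, 0.0769, 0.1182]
orientation: [-180.0, -0.0, -0.6]
force: [-1.0, -0.6, -0.5]
opening: 0.0138
```

```bash
python3 - <<'E'
from h import *
F=[]
for i in range(12): F.append(telemetry.get_obs()["force"]); im=snapshot("scene")
print(np.mean(F,0))
go(.5997,.0775,.1155,-0.6)
E
```

```text
[-0.622928   -0.55919068 -0.3127225 ]
clock 55.13 pos [0.5997 0.0769 0.118 ] ori [180.   -0.   -0.6] open 0.0139 F [-0.15 -0.75  0.22]
tool shift cm [ 0.   -0.06  0.25] rows 1 each [ 0.    -0.059  0.247]
rot [ 0.   -0.   -0.03]
```

Call:
step_arm(plan="0 0 0 0.2 0 0 0;0 0 0 0 0 0 0;0 0 0 0 0 0 0;0 0 0 0 0 0 0;3 0 0 0 0 0 0;3 0 0 0 0 0 0;3 0 0 0 0 0 0;3 0 0 0 0 0 0;3 0 0 -0.5 0 0 0;3 0 0 -2 0 0 0;3 0 0 -3 0 0 0;3 0 0 -3 0 0 0")

```text
clock: 56.13
tool_pos: [0.5991, 0.0766, 0.2017]
orientation: [179.9, 0.1, -0.6]
force: [0.5, 0.3, -0.4]
opening: 0.0297
```

```bash
python3 - <<'E'
from h import *
c=np.array([.580,-.258]); a=np.radians(70.4); t=c+.09*np.array([np.cos(a),np.sin(a)])
go(*t,.21,-19.6); 
im=snapshot("scene"); cv2.imwrite("pics/s29.png",cv2.resize(im[170:270,260:380],None,fx=6,fy=6,interpolation=cv2.INTER_CUBIC))
E
```

```text
clock 56.13 pos [0.5991 0.0766 0.2017] ori [ 1.799e+02  1.000e-01 -6.000e-01] open 0.0297 F [ 0.46  0.26 -0.35]
tool shift cm [ 1.38 24.97 -0.81] rows 7 each [ 0.197  3.567 -0.116]
rot [ 0.07  0.09 18.97]
```

View pics/s29.png

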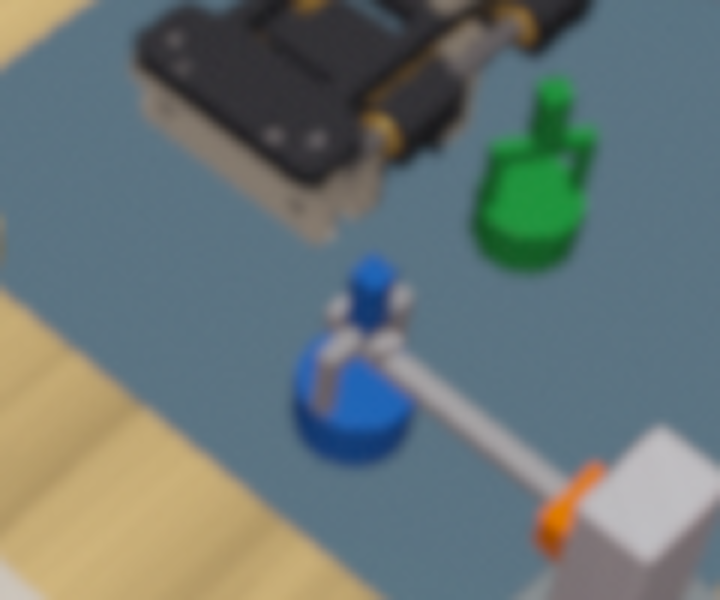

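Call:
step_arm(plan="5 0.2 3.57 -0.1 0 0 0;5 0.2 3.57 -0.1 0 0 0;5 0.2 3.57 -0.1 0 0 0;5 0.2 3.57 -0.1 0 0 0;5 0.2 3.57 -0.1 0 0 0;5 0.2 3.57 -0.1 0 0 0;5 0.2 3.57 -0.1 0 0 6.3;5 0 0 0 0 0 6.3;5 0 0 0 0 0 6.4;5 0 0 0 0 0 0;5 0 0 0 0 0 0;5 0 0 0 0 0 0")

```text
clock: 57.18
tool_pos: [0.611, -0.1728, 0.2081]
orientation: [-180.0, -0.0, -19.4]
force: [0.6, -0.2, -0.0]
opening: 0.0501
```

```bash
python3 - <<'E'
from h import *
peg(70.4); st()
cv2.imwrite("pics/w30.png",snapshot("wrist"))
E
```

```text
clock 57.18 pos [ 0.611  -0.1728  0.2081] ori [-180.    -0.   -19.4] open 0.0501 F [ 0.58 -0.23 -0.03]
tool shift cm [-0.06  0.07  6.81] rows 2 each [-0.03   0.034  3.406]
rot [ 1.000e-02 -1.000e-02 -8.979e+01]
rad 0.09067299233905386 ang 70.02899975257557
{'clock': 57.1833, 'tool_pos': [0.611, -0.1728, 0.2081], 'orientation': [-179.995, -0.0118, -19.3915], 'force': [0.5825, -0.2257, -0.03], 'opening': 0.0501, 'joint_pos': [1.7916, 17.4822, -6.2311, -0.0005, -66.2738, 68.817]}
```

View pics/w30.png

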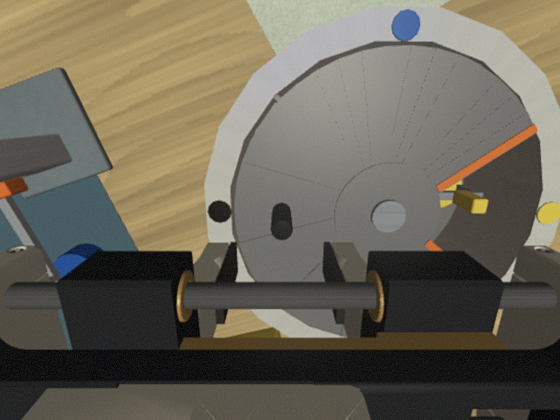

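Peg lies centred ahead of the fingers (col 281), yellow stands in its compartment. Grip and lead the peg round.

Call:
step_arm(plan="4 -0.05 0.05 3 0 0 0;4 0 0 2.5 0 0 0;4 0 0 1.3 0 0 0;4 0 0 0 0 0 0;4 0 0 0 0 0 0;0 0 0 0 0 0 0;0 0 0 0 0 0 0;0 0 0 0 0 0 0;0 0 0 0 0 0 0;0 0 0 0 0 0 0;0 0 0 0 0 0 0")

```text
clock: 58.15
tool_pos: [0.6105, -0.1738, 0.1408]
orientation: [180.0, -0.1, -19.6]
force: [-1.3, -1.1, 3.9]
opening: 0.0151
```

Call:
step_arm(plan="0 -0.784 0.04 0 0 0 -5;0 -0.784 0.04 0 0 0 -5;0 -0.784 0.04 0 0 0 -5;0 -0.784 0.04 0 0 0 -5;0 -0.784 0.04 0 0 0 -5;0 -0.784 0.04 0 0 0 -5;0 -0.784 0.04 0 0 0 -5;0 -0.784 0.04 0 0 0 -5;0 -0.784 0.04 0 0 0 -5;0 0 0 0 0 0 0;0 0 0 0 0 0 0")

```text
clock: 59.07
tool_pos: [0.5409, -0.176, 0.1408]
orientation: [-179.9, -0.1, 25.4]
force: [-5.3, 10.2, 9.5]
opening: 0.0151
```

```bash
python3 - <<'E'
from h import *
peg(115.4); st()
E
```

```text
clock 59.07 pos [ 0.5409 -0.176   0.1408] ori [-1.799e+02 -1.000e-01  2.540e+01] open 0.0151 F [-5.28 10.15  9.45]
tool shift cm [0.01 0.08 0.08] rows 1 each [0.012 0.078 0.077]
rot [-2.000e-02 -1.200e-01 -8.999e+01]
rad 0.09077882351468923 ang 115.47853314304982
{'clock': 59.0667, 'tool_pos': [0.5409, -0.176, 0.1408], 'orientation': [-179.9134, -0.0663, 25.41], 'force': [-5.2792, 10.1542, 9.4545], 'opening': 0.0151, 'joint_pos': [1.6016, 14.7374, -19.5909, -0.1284, -55.6461, 113.8809]}
```

Call:
step_arm(plan="0 -0.784 0.0 0 0 0 -5;0 -0.784 0.0 0 0 0 -5;0 -0.784 0.03 0 0 0 -5;0 -0.784 0.03 0 0 0 -5;0 -0.784 0.03 0 0 0 -5;0 -0.784 0.03 0 0 0 -5;0 -0.784 0.03 0 0 0 -5;0 -0.784 0.03 0 0 0 -5;0 -0.784 0.03 0 0 0 -5;0 0 0 0 0 0 0;0 0 0 0 0 0 0")

```text
clock: 59.98
tool_pos: [0.4936, -0.2277, 0.1408]
orientation: [-179.9, 0.0, 70.4]
force: [-7.0, 3.6, 9.8]
opening: 0.0151
```

```bash
python3 - <<'E'
from h import *
peg(160.4); st()
im=snapshot("scene"); cv2.imwrite("pics/s31.png",im)
E
```

```text
clock 59.98 pos [ 0.4936 -0.2277  0.1408] ori [-179.9    0.    70.4] open 0.0151 F [-6.99  3.57  9.78]
tool shift cm [0.04 0.16 0.08] rows 1 each [0.042 0.158 0.076]
rot [-6.e-02 -5.e-02 -9.e+01]
rad 0.09157777396228818 ang 160.66116444285393
{'clock': 59.9833, 'tool_pos': [0.4936, -0.2277, 0.1408], 'orientation': [-179.9259, 0.0061, 70.3952], 'force': [-6.9921, 3.5711, 9.7819], 'opening': 0.0151, 'joint_pos': [-4.1104, 12.5133, -22.6912, -0.017, -54.8686, 164.5153]}
```

View pics/s31.png

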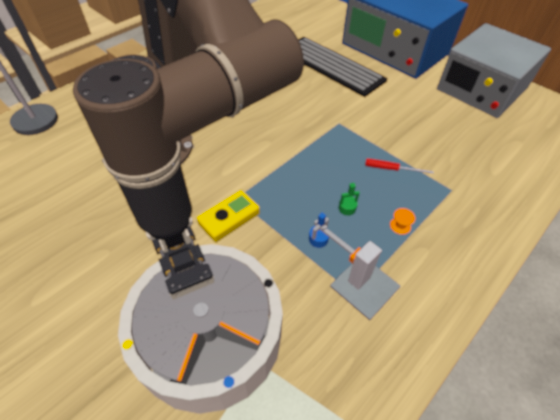

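Call:
step_arm(plan="4 0 0 0 0 0 0;4 0 0 0 0 0 0;4 0 0 0 0 0 0;4 0 0 -3 0 0 0;4 0 0 -4 0 0 0;4 0 0 -1 0 0 7;4 0 0 0 0 0 7.1;4 0 0 0 0 0 7.1;4 0 0 0 0 0 7.1;4 0 0 0 0 0 7.1;4 0 0 0 0 0 7.1;4 0 0 0 0 0 7.1")

```text
clock: 61.03
tool_pos: [0.4949, -0.2276, 0.2198]
orientation: [-180.0, -0.0, 20.4]
force: [1.0, 0.2, 0.9]
opening: 0.04
```

Call:
step_arm(plan="4 0 0 0 0 0 7.1;4 0 0 0 0 0 7.1;4 0 0 0 0 0 7.1;4 0 0 0 0 0 0;4 0 0 0 0 0 0;4 0 0 0 0 0 0")

```text
clock: 61.53
tool_pos: [0.4948, -0.2276, 0.2199]
orientation: [-180.0, 0.0, -0.3]
force: [0.7, 0.0, -0.1]
opening: 0.0398
```

```bash
python3 - <<'E'
from h import *
go(.5997,.0769,.21,-0.6)
cv2.imwrite("pics/t32.png",cv2.resize(snapshot("top")[100:280,230:470],None,fx=3,fy=3,interpolation=cv2.INTER_CUBIC))
E
```

```text
clock 61.53 pos [ 0.4948 -0.2276  0.2199] ori [-180.     0.    -0.3] open 0.0398 F [ 0.72  0.03 -0.08]
tool shift cm [ 10.33 -30.5    0.99] rows 9 each [ 1.148 -3.389  0.11 ]
rot [-0.    0.01  0.31]
```

View pics/t32.png

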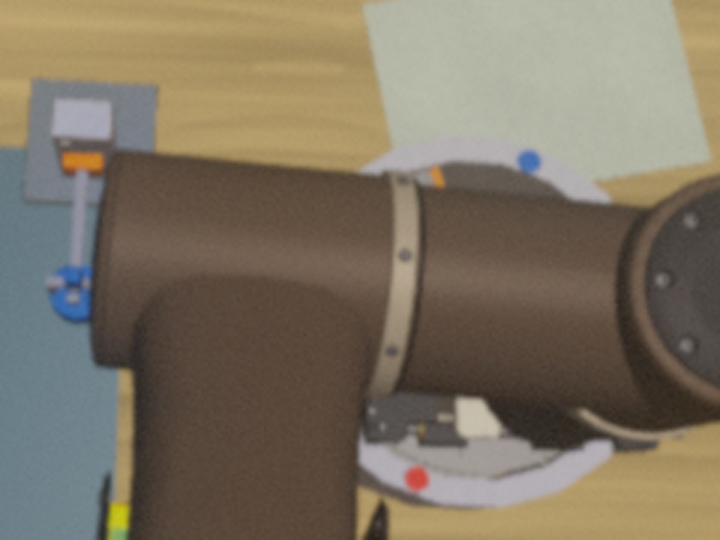

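Call:
step_arm(plan="4 1.15 -3.39 0 0 0 0;4 1.15 -3.39 0 0 0 0;4 1.15 -3.39 0 0 0 0;4 1.15 -3.39 0 0 0 0;4 1.15 -3.39 0 0 0 0;4 1.15 -3.39 0 0 0 0;4 1.15 -3.39 0 0 0 0;4 1.15 -3.39 0 0 0 0;4 1.13 -3.38 0 0 0 0.3;4 0 0 0 0 0 0;4 0 0 0 0 0 0;4 0 0 0 0 0 0")

```text
clock: 62.58
tool_pos: [0.6007, 0.0765, 0.2196]
orientation: [180.0, 0.0, -0.7]
force: [-0.2, 0.6, -0.2]
opening: 0.0398
```

Call:
step_arm(plan="4 0 0 0 0 0 0;4 0 0 0 0 0 0;4 0 0 0 0 0 0")

```text
clock: 62.83
tool_pos: [0.6008, 0.0754, 0.2202]
orientation: [-180.0, -0.0, -0.9]
force: [-0.4, -0.4, -0.3]
opening: 0.0403
```

```bash
python3 - <<'E'
from h import *
go(.5997,.0769,.116,-0.6)
im=snapshot("wrist"); cv2.imwrite("pics/w33.png",im[100:300])
E
```

```text
clock 62.83 pos [0.6008 0.0754 0.2202] ori [-180.    -0.    -0.9] open 0.0403 F [-0.42 -0.35 -0.3 ]
tool shift cm [-0.11 -0.14 10.42] rows 3 each [-0.037 -0.048  3.475]
rot [-0.01 -0.02 -0.28]
```

View pics/w33.png

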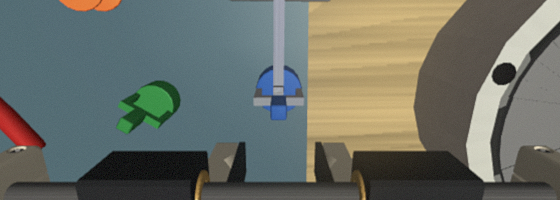

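Call:
step_arm(plan="4 -0.11 -0.14 2 0 0 -0.3;4 0 0 2.5 0 0 0;4 0 0 2.5 0 0 0;4 0 0 2 0 0 0;4 0 0 1.4 0 0 0;4 0 0 0 0 0 0;4 0 0 0 0 0 0;4 0 0 0 0 0 0;4 0 0 0 0 0 0;0 0 0 0 0 0 0;0 0 0 0 0 0 0;0 0 0 0 0 0 0")

```text
clock: 63.88
tool_pos: [0.6001, 0.0779, 0.1166]
orientation: [-180.0, -0.1, -0.5]
force: [-0.2, 0.3, -0.4]
opening: 0.0253
```

Call:
step_arm(plan="0 0 0 0 0 0 0;0 0 0 0 0 0 0;0 0 0 -0.3 0 0 0;0 0 0 -0.5 0 0 0;0 0 0 -0.6 0 0 0;0 0 0 -0.6 0 0 0;0 0 0 -0.6 0 0 0;0 0 0 -0.4 0 0 0;0 0 0 0 0 0 0;0 0 0 0 0 0 0;0 0 0 0 0 0 0;0 0 0 0 0 0 0")

```text
clock: 64.88
tool_pos: [0.5995, 0.0777, 0.1455]
orientation: [180.0, 0.0, -0.5]
force: [0.6, -0.4, -2.6]
opening: 0.0136
```

```bash
python3 - <<'E'
from h import *
go(.5997,.0773,.145,-0.6)
im=snapshot("scene"); cv2.imwrite("pics/s34.png",cv2.resize(im[170:270,260:380],None,fx=6,fy=6,interpolation=cv2.INTER_CUBIC))
E
```

```text
clock 64.88 pos [0.5995 0.0777 0.1455] ori [180.    0.   -0.5] open 0.0136 F [ 0.56 -0.42 -2.64]
tool shift cm [0.02 0.04 0.05] rows 1 each [0.02  0.041 0.054]
rot [0.01 0.04 0.06]
```

View pics/s34.png

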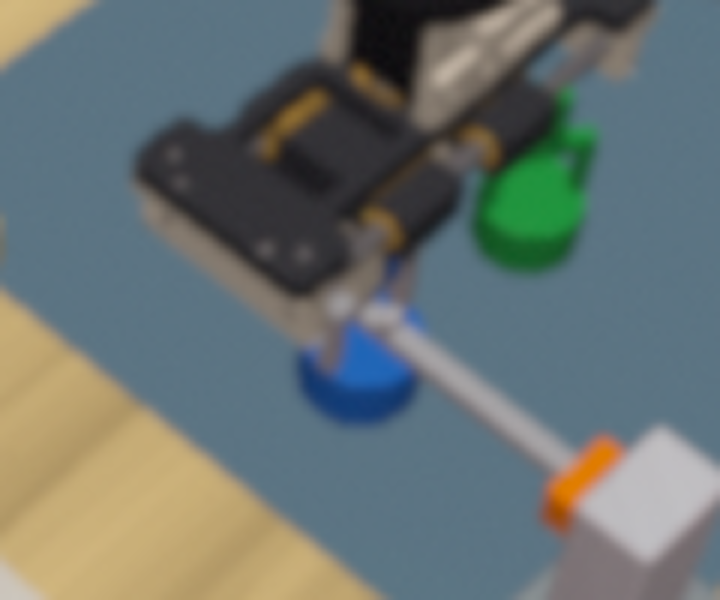

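Call:
step_arm(plan="0 -1 0 0 0 0 0;0 -1.5 0 0 0 0 0;0 -2 0 0 0 0 0;0 -2 0 0 0 0 0;0 0 0 -2 0 0 0;0 0 0 -3.5 0 0 0;0 0 0 -3.5 0 0 0;0 0 0 0 0 0 0;0 0 0 0 0 0 0")

```text
clock: 65.68
tool_pos: [0.5354, 0.0789, 0.2382]
orientation: [-179.9, -0.2, -0.5]
force: [0.3, 0.2, -3.2]
opening: 0.014
```

```bash
python3 - <<'E'
from h import *
go(.6648,-.2882,.235,-19.6)
E
```

```text
clock 65.68 pos [0.5354 0.0789 0.2382] ori [-179.9   -0.2   -0.5] open 0.0140 F [ 0.33  0.2  -3.21]
tool shift cm [13.27 36.59  0.29] rows 10 each [1.327 3.659 0.029]
rot [-0.17 -0.22 19.08]
```

Call:
step_arm(plan="0 1.33 3.66 0 0 0 0;0 1.33 3.66 0 0 0 0;0 1.33 3.66 0 0 0 0;0 1.33 3.66 0 0 0 0;0 1.33 3.66 0 0 0 0;0 1.33 3.66 0 0 0 0;0 1.33 3.66 0 0 0 0;0 1.33 3.66 0 0 0 0;0 1.33 3.66 0 0 0 0;0 1.3 3.65 0 0 0 0;0 0 0 0 0 0 6.4;0 0 0 0 0 0 6.4")

```text
clock: 66.68
tool_pos: [0.663, -0.2909, 0.232]
orientation: [-180.0, 0.3, -13.8]
force: [-0.4, 0.6, -2.4]
opening: 0.0136
```

Call:
step_arm(plan="0 0 0 0 0 0 6.3;0 0 0 0 0 0 0;0 0 0 0 0 0 0;0 0 0 0 0 0 0;0 0 0 0 0 0 0")

```text
clock: 67.1
tool_pos: [0.664, -0.2883, 0.2356]
orientation: [-180.0, 0.0, -19.5]
force: [0.1, -0.5, -2.8]
opening: 0.0136
```

```bash
python3 - <<'E'
from h import *
go(.6648,-.2882,.0865,-19.6)
cv2.imwrite("pics/w35.png",snapshot("wrist"))
im=snapshot("scene"); cv2.imwrite("pics/s35.png",cv2.resize(im[220:420,90:300],None,fx=3,fy=3,interpolation=cv2.INTER_CUBIC))
E
```

```text
clock 67.10 pos [ 0.664  -0.2883  0.2356] ori [-180.     0.   -19.5] open 0.0136 F [ 0.09 -0.5  -2.75]
tool shift cm [ 0.08 -0.04 14.91] rows 4 each [ 0.021 -0.01   3.727]
rot [-0.    0.03  0.14]
```

View pics/w35.png

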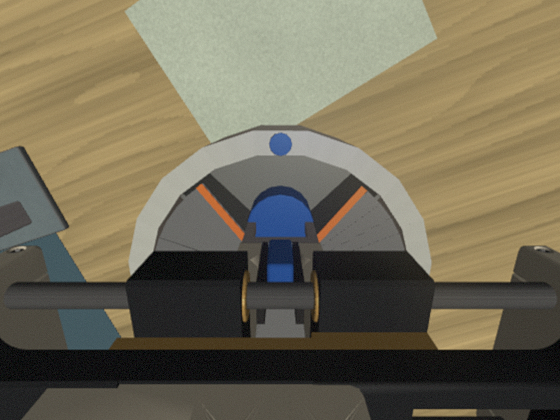

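View pics/s35.png

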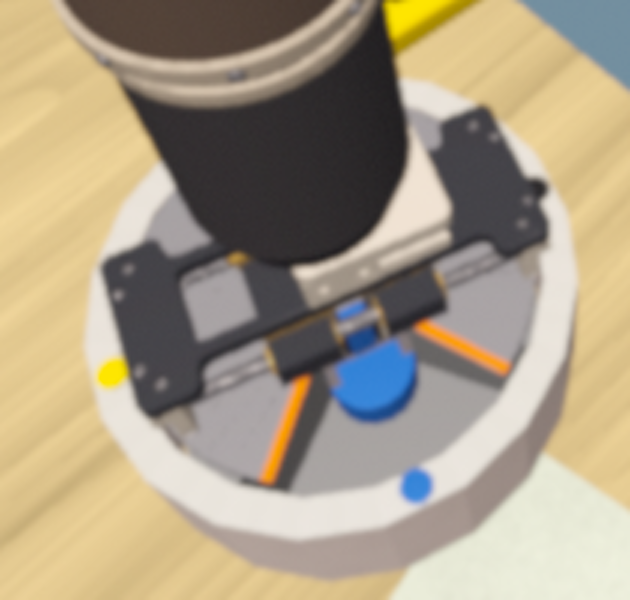

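Call:
step_arm(plan="0 0.08 -0.04 2 0 0 0;0 0 0 2 0 0 0;0 0 0 2 0 0 0;0 0 0 2 0 0 0;0 0 0 2 0 0 0;0 0 0 2 0 0 0;0 0 0 1.6 0 0 0;0 0 0 0.8 0 0 0;0 0 0 0 0 0 0;0 0 0 0 0 0 0;0 0 0 0 0 0 0;0 0 0 0 0 0 0")

```text
clock: 68.2
tool_pos: [0.666, -0.2888, 0.0937]
orientation: [-180.0, -0.1, -19.6]
force: [-0.7, 0.3, -1.7]
opening: 0.0136
```

Call:
step_arm(plan="0 0 0 0.1 0 0 0;0 0 0 0.1 0 0 0;0 0 0 0.1 0 0 0;0 0 0 0 0 0 0;0 0 0 0 0 0 0")

```text
clock: 68.62
tool_pos: [0.665, -0.2886, 0.0889]
orientation: [180.0, 0.0, -19.6]
force: [0.0, 0.1, -2.8]
opening: 0.0134
```

Call:
step_arm(plan="0 0 0 0.1 0 0 0;0 0 0 0.1 0 0 0;0 0 0 0.1 0 0 0;0 0 0 0.1 0 0 0;0 0 0 0 0 0 0;0 0 0 0 0 0 0;0 0 0 0 0 0 0")

```text
clock: 69.2
tool_pos: [0.6652, -0.2888, 0.0862]
orientation: [180.0, -0.1, -19.6]
force: [-1.5, 1.5, 5.4]
opening: 0.0139
```

Floor reached. Release and rise.

Call:
step_arm(plan="0 0 0 0 0 0 0;2.8 0 0 0 0 0 0;2.8 0 0 0 0 0 0;2.8 0 0 0 0 0 0;2.8 0 0 0 0 0 0;2.8 0 0 -1.5 0 0 0;2.8 0 0 -3 0 0 0;2.8 0 0 -4 0 0 0;2.8 0 0 -4 0 0 0;2.8 0 0 -0.5 0 0 0;2.8 0 0 0 0 0 0;2.8 0 0 0 0 0 0")

```text
clock: 70.2
tool_pos: [0.6652, -0.2885, 0.2155]
orientation: [-180.0, -0.1, -19.6]
force: [-0.5, -0.3, -0.1]
opening: 0.0282
```

```bash
python3 - <<'E'
from h import *
peg(160.4)
im=snapshot("scene"); cv2.imwrite("pics/s36.png",cv2.resize(im[220:420,90:300],None,fx=3,fy=3,interpolation=cv2.INTER_CUBIC))
E
```

```text
clock 70.20 pos [ 0.6652 -0.2885  0.2155] ori [-1.80e+02 -1.00e-01 -1.96e+01] open 0.0282 F [-0.46 -0.32 -0.11]
tool shift cm [-18.06   0.     7.53] rows 5 each [-3.612e+00  1.000e-03  1.505e+00]
rot [-1.2000e-01  6.0000e-02  1.7996e+02]
rad 0.09051128032375816 ang -19.67825627938004
```

View pics/s36.png

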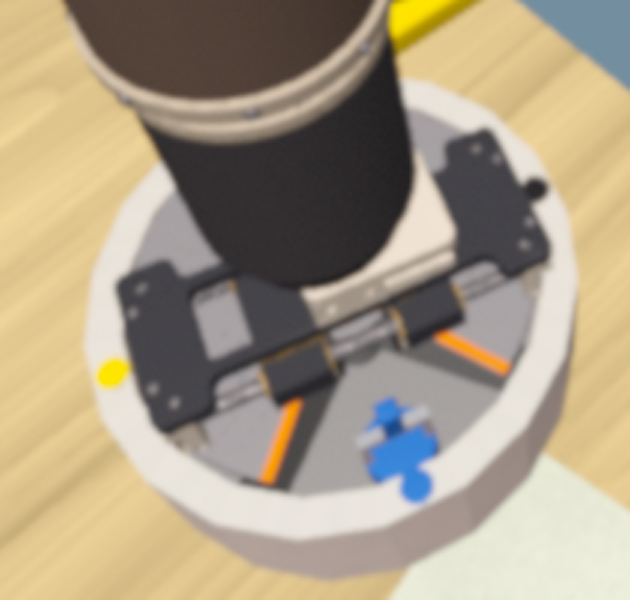

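Call:
step_arm(plan="5 -3.61 0 0 0 0 0;5 -3.61 0 0 0 0 0;5 -3.61 0 0 0 0 0;5 -3.61 0 0 0 0 0;5 -3.62 0 0 0 0 0;5 0 0 0 0 0 7;5 0 0 0 0 0 7;5 0 0 0 0 0 7;5 0 0 0 0 0 7;5 0 0 0 0 0 7;5 0 0 0 0 0 7;5 0 0 0 0 0 7")

```text
clock: 71.25
tool_pos: [0.4941, -0.2278, 0.2134]
orientation: [179.9, 0.1, -69.0]
force: [-0.4, 0.2, 0.1]
opening: 0.0502
```

Call:
step_arm(plan="5 0 0 0 0 0 7;5 0 0 0 0 0 0;5 0 0 0 0 0 0;5 0 0 0 0 0 0;5 0 0 0 0 0 0")

```text
clock: 71.67
tool_pos: [0.4947, -0.2279, 0.2145]
orientation: [180.0, 0.0, -75.5]
force: [-0.8, -0.8, 0.0]
opening: 0.0502
```

```bash
python3 - <<'E'
from h import *
peg(160.4);go(.4952,-.2278,.14,-75.6)
im=snapshot("scene"); cv2.imwrite("pics/s37.png",cv2.resize(im[220:420,90:300],None,fx=3,fy=3,interpolation=cv2.INTER_CUBIC))
E
```

```text
clock 71.67 pos [ 0.4947 -0.2279  0.2145] ori [180.    0.  -75.5] open 0.0502 F [-0.84 -0.8   0.02]
tool shift cm [ 0.01 -0.05  7.45] rows 2 each [ 3.000e-03 -2.700e-02  3.725e+00]
rot [ 4.0000e-02 -4.0000e-02  1.2414e+02]
rad 0.09042926415927852 ang 160.5487431517425
clock 71.67 pos [ 0.4947 -0.2279  0.2145] ori [180.    0.  -75.5] open 0.0502 F [-0.84 -0.8   0.02]
tool shift cm [ 0.01 -0.05  7.45] rows 2 each [ 3.000e-03 -2.700e-02  3.725e+00]
rot [0.04 0.02 0.14]
```

View pics/s37.png

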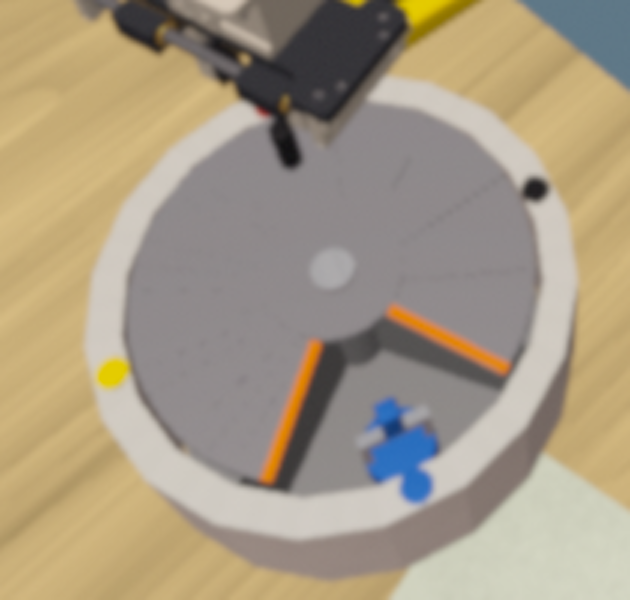

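Call:
step_arm(plan="4.5 0 -0.05 3 0 0 0;4.5 0 0 3 0 0 0;4.5 0 0 1.4 0 0 0;4.5 0 0 0 0 0 0;4.5 0 0 0 0 0 0;0 0 0 0 0 0 0;0 0 0 0 0 0 0;0 0 0 0 0 0 0;0 0 0 0 0 0 0;0 0 0 0 0 0 0;0 0 0 0 0 0 0")

```text
clock: 72.63
tool_pos: [0.4947, -0.2278, 0.1414]
orientation: [179.9, 0.0, -75.6]
force: [-3.6, 1.3, 6.0]
opening: 0.0153
```

Call:
step_arm(plan="0 0.669 0.41 0 0 0 -5;0 0.669 0.41 0 0 0 -5;0 0.669 0.41 0 0 0 -5;0 0.669 0.41 0 0 0 -5;0 0.669 0.41 0 0 0 -5;0 0.669 0.41 0 0 0 -5;0 0.669 0.41 0 0 0 -5;0 0.669 0.41 0 0 0 -5;0 0.669 0.41 0 0 0 -5;0 0 0 0 0 0 0;0 0 0 0 0 0 0")

```text
clock: 73.55
tool_pos: [0.4986, -0.2972, 0.1414]
orientation: [180.0, -0.0, -30.8]
force: [-3.2, -0.9, 5.2]
opening: 0.0154
```

```bash
python3 - <<'E'
from h import *
peg(205.4); st()
E
```

```text
clock 73.55 pos [ 0.4986 -0.2972  0.1414] ori [180.   -0.  -30.8] open 0.0154 F [-3.17 -0.87  5.22]
tool shift cm [-0.02 -0.06  0.14] rows 1 each [-0.022 -0.055  0.139]
rot [ 2.0000e-02 -5.0000e-02  1.2383e+02]
rad 0.09033699909775848 ang -154.28980724809608
{'clock': 73.55, 'tool_pos': [0.4986, -0.2972, 0.1414], 'orientation': [179.9544, -0.0047, -30.7706], 'force': [-3.1712, -0.8697, 5.2169], 'opening': 0.0154, 'joint_pos': [-11.4711, 15.7169, -18.1916, 0.0537, -56.1021, 70.6706]}
```

Call:
step_arm(plan="0 0.669 0.41 0 0 0 -5;0 0.669 0.41 0 0 0 -5;0 0.669 0.41 0 0 0 -5;0 0.669 0.41 0 0 0 -5;0 0.669 0.41 0 0 0 -5;0 0.669 0.41 0 0 0 -5;0 0.669 0.41 0 0 0 -5;0 0.669 0.41 0 0 0 -5;0 0.64 0.39 0 0 0 -5;0 0 0 0 0 0 0;0 0 0 0 0 0 0;0 0 0 0 0 0 0")

```text
clock: 74.55
tool_pos: [0.5502, -0.3422, 0.1414]
orientation: [180.0, -0.1, 14.3]
force: [0.1, 2.5, 5.2]
opening: 0.0151
```

```bash
python3 - <<'E'
from h import *
peg(250.4); st()
im=snapshot("scene"); cv2.imwrite("pics/s38.png",cv2.resize(im[220:420,90:300],None,fx=3,fy=3,interpolation=cv2.INTER_CUBIC))
E
```

```text
clock 74.55 pos [ 0.5502 -0.3422  0.1414] ori [ 1.80e+02 -1.00e-01  1.43e+01] open 0.0151 F [0.07 2.5  5.17]
tool shift cm [-0.05  0.05  0.14] rows 1 each [-0.051  0.048  0.143]
rot [-5.0000e-02 -7.0000e-02  1.2388e+02]
rad 0.08932001342245152 ang -109.49783714450551
{'clock': 74.55, 'tool_pos': [0.5502, -0.3422, 0.1414], 'orientation': [179.9717, -0.0623, 14.2761], 'force': [0.0664, 2.5006, 5.1705], 'opening': 0.0151, 'joint_pos': [-14.6646, 21.5625, -9.4433, -0.0063, -58.926, 118.9439]}
```

View pics/s38.png

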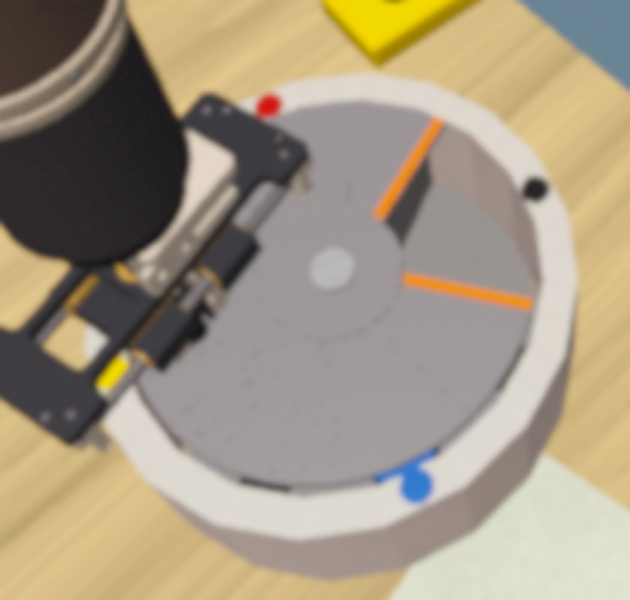

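Call:
step_arm(plan="4 0 0 0 0 0 0;4 0 0 0 0 0 0;4 0 0 0 0 0 0;4 0 0 -3 0 0 0;4 0 0 -4 0 0 0;4 -3 0 -3 0 0 0;4 -3.5 -2 0 0 0 0;4 -3.5 -2 0 0 0 0;4 -3.5 -2 0 0 0 0;4 -3.5 -2 0 0 0 0;4 0 0 0 0 0 0;4 0 0 0 0 0 0")

```text
clock: 75.6
tool_pos: [0.3638, -0.3069, 0.2412]
orientation: [179.9, -0.1, 14.3]
force: [1.0, -0.5, -0.4]
opening: 0.0398
```

```bash
python3 - <<'E'
from h import *
st()
cv2.imwrite("pics/s39.png",snapshot("scene")); cv2.imwrite("pics/t39.png",snapshot("top"))
E
```

```text
{'clock': 75.6, 'tool_pos': [0.3638, -0.3069, 0.2412], 'orientation': [179.942, -0.1007, 14.311], 'force': [0.9803, -0.5447, -0.3773], 'opening': 0.0398, 'joint_pos': [-16.3885, 0.7688, -22.2207, -0.0017, -66.8943, 120.7001]}
```

View pics/s39.png

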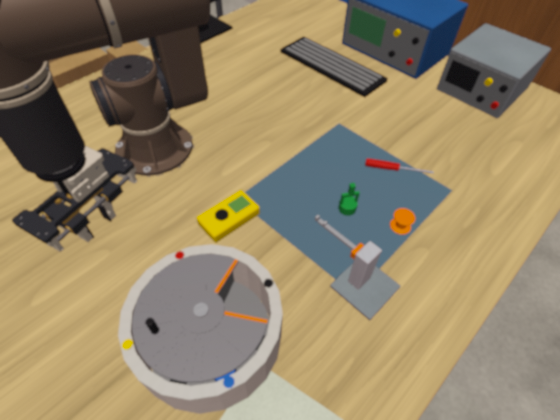

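View pics/t39.png

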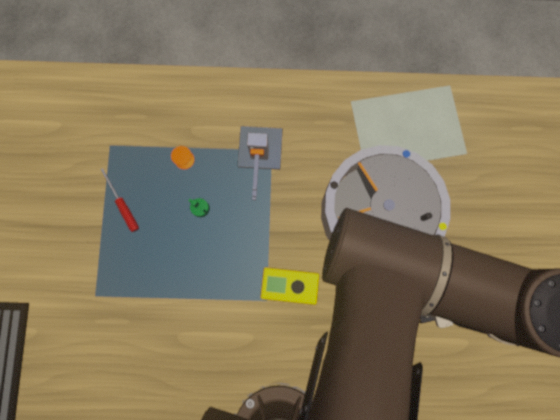

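```bash
python3 - <<'E'
from h import *
im=cv2.imread("pics/s39.png"); cv2.imwrite("pics/s39c.png",cv2.resize(im[235:400,110:290],None,fx=4,fy=4,interpolation=cv2.INTER_CUBIC))
E
```

```text
(no output)
```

View pics/s39c.png

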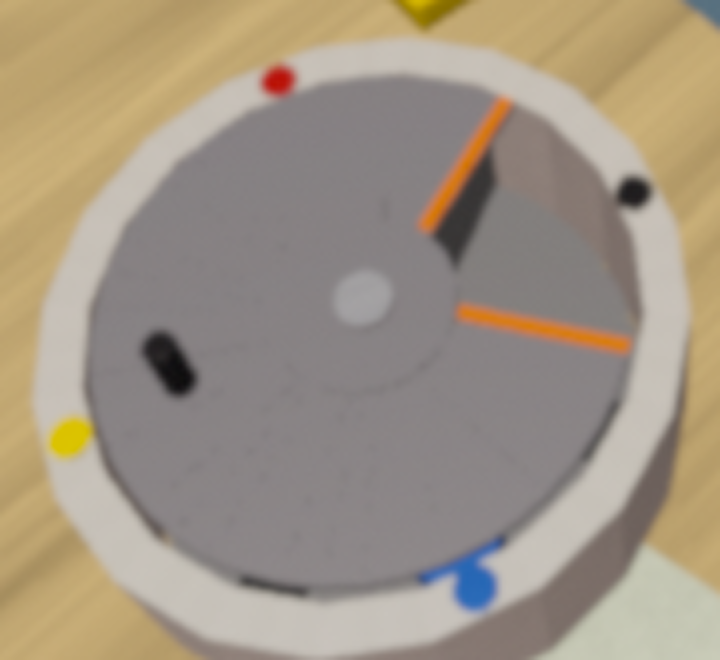

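```bash
python3 - <<'E'
from h import *
c=ray("scene",up((363,298),110,235,4),.125)[:2]; print(c)
for n,p,z in(("e1",(505,103),.125),("e2",(628,345),.125),("e1i",(427,226),.125),("e2i",(462,312),.125),("black",(633,192),.12),("yel",(71,438),.12),("red",(278,81),.12),("pegbase",(180,380),.125),("pegtop",(160,348),.17)):
    d=ray("scene",up(p,110,235,4),z)[:2]-[.580,-.258]; print(n,np.hypot(*d).round(4),np.degrees(np.arctan2(d[1],d[0])).round(1))
E
```

```text
[ 0.57481124 -0.25716537]
e1 0.1281 107.0
e2 0.1278 35.5
e1i 0.049 104.6
e2i 0.0457 40.6
black 0.1426 71.1
yel 0.1445 -110.2
red 0.1454 160.7
pegbase 0.0916 -112.1
pegtop 0.0904 -110.0
```

```bash
python3 - <<'E'
from h import *
st(); workorder.close_job()
E
```

```text
{'clock': 75.7, 'tool_pos': [0.366, -0.3074, 0.2408], 'orientation': [179.9529, -0.0573, 14.3448], 'force': [-0.2532, 0.4786, 0.2934], 'opening': 0.0402, 'joint_pos': [-16.3655, 1.0139, -22.028, 0.0122, -66.8848, 120.7055]}
the job is handed in; nothing more can be done
```

All three coils were present. I weighed each in the order red, yellow, blue, stored it in its colour's compartment, and turned the cover opening to the black tag. I handed the job in at 75.7 s of the 210 s allowed.

- **Weighing:** each coil hung free for at least 6 s, during which I turned the cover. I released each one within about 1 mm of its balance height. The wrist force put the weights at roughly 2.7 N (red), 1.75 N (yellow) and 2.1 N (blue), so hook travel was at most about 20 mm of 45.
- **Knocked coil:** yellow was moved a few centimetres during the red weighing, so I located it again before gripping it.
- **Storing:** each coil stood upright in its compartment in the picture taken after release. At the floor I felt brief contact forces of 13 N (red), 9 N (yellow) and 5 N (blue).
- **Final check:** from the scene picture, the middle of the opening lies at 71–72.5° and the black tag at 71°. The peg sits at −110 to −112°, which agrees. The green coil, screwdriver, meter and spool looked unmoved, and the gripper was clear of everything.
- **Not checked again:** red and yellow are covered, so I could not see them after the last cover turns. Red's last view is from just after it was stored. Yellow was seen once more, still standing, before the cover turned to blue.
- **Disagreements:** the first top-view estimate of red's angle was about 8° off the wrist-camera value, and I used the wrist camera. Leading the peg round gave up to 16 N of sideways force, below the 40 N limit.

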